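Rinse-grate the wet finds

ROBOT

A 6-joint arm with a two-finger parallel gripper is mounted at the origin on the work surface. World frame = base frame: x ahead of the robot, y to its left, z up, the work surface at z = 0. Lengths are in m, angles in rad, forces in N, time in s.
With the tool pointing down it reaches from about 0.25 to 0.725 m from the base axis. Payload 4 kg.
Tool frame: the origin (TCP) lies midway between the tips of the shut fingers; the grasp point (between the pads) lies 19 mm behind it; z points along the fingers, y is the direction in which the jaws open and shut (so a half turn about z gives the same grasp; the last joint's range is limited). The gripper opens to 85 mm and grips with 20 to 120 N. Pads are 22 mm wide; open, the fingers measure 114 mm over their backs; the gripper's body (76 mm by 85 mm) begins 54 mm behind the grasp point. The pads swing forward as they close: fully open they stand 13 mm farther back than shut.
Start: joints at [0, 0.241, 0.005, 1.335, 0, 1.571], TCP at [0.5, -0, 0.231] pointing down, gripper open.
Joint ranges: [-2.72, 2.72], [-1.05, 1.87], [-1.09, 1.28], [-1.99, 2.15], [-1.42, 1.44], [-3.14, 3.14]. Speed limits (rad/s): [2.79, 2.79, 3.14, 3.14, 3.14, 3.14].

INTERFACE

Orientations are given as a unit quaternion [x, y, z, w].
In Python, from workcell import get_obs, camera, camera_model, job_done, masks_of gives the robot as it stands.
- The arm moves only by the tool jog_arm, never from a script. Its argument "deltas" is a list that holds one entry, the list of rows, each a list of 7 numbers: the shift along the tool's x, y, z in mm, then the turn, a rotation vector about the tool's x, y, z in degrees, then the finger opening in mm, from 0 to 85.4. A call has 1 to 5 rows; each row shifts and turns the pose as measured when the row begins, along the tool's axes as they then stand; what a row does not reach is not made up. A row lasts 1/10 s, in which the tool goes at most 50 mm and 8.59 degrees, less where a joint would pass 70% of its speed; a pose out of reach is approached as far as the arm can. A call with a gripper value outside its range is refused whole. The fingers move at their own pace and stop on an object; the grip force is fixed at half the most. Time passes only in rows, so rows that do not move let the fingers close. It gives the time, the measured TCP pose, the force and the opening at its end, in the units of the state.
- get_obs(): the state, without advancing time (a new reading comes with each control period).
- camera(name): name is "scene" or "side" or "wrist"; returns the picture (480x640x3 uint8, red, green, blue); there is no depth.
- camera_model(name): a dict with "fovy" (degrees; the focal length in pixels is half the picture's height over the tangent of half this angle, whatever the lens; pixels are square), "cx", "cy" (the principal point, pixels), "k1" (the pictures are not rectified: a ray, as slopes to the right and down, at radius r is drawn at 1 + k1 r^2 times it, then the intrinsics apply), "pose" (4x4, takes a point from camera to world coordinates); the wrist camera has in their place "T_tool_cam" (4x4, takes a point from camera to tool coordinates, whose origin is the TCP and whose axes are the flange's). Camera axes: x right, y down, z forward; pixel columns grow to the right and rows downward; lengths in m; the calibration is good to about 2 mm. A picture is of the moment at which its call begins: read the wrist's pose just before it. camera_model takes no time and is no camera call.
- job_done(): hands the job in, once; it reports no verdict.
Trained networks look in the newest picture that a camera, given by its name, has taken for a name from the list of things; names that differ only in an ending like _2 or _b are one class to them, and where a whole thing is asked for, a point or a joint stands for the part that bears it (a point fixed in the world has none). Each returns a list of dicts, best first, with "conf" (0 to 1); they miss things now and then, are a little off and sometimes report something else, mostly with a low value. They report only what shows in the picture. A call takes as long as a camera call. They do not tell look-alikes from the thing itself.
- masks_of(target, camera): "pixels" (480x640 bool, what is visible of it) and "at" ([column, row] in pixels, amid what is visible of it).
The state is a dict: "clock": time; "joint_pos": joint angles; "joint_vel": joint speeds; "tau": joint torques, N m; "eef_pos": TCP position; "tool_rot": TCP orientation; "ft_force": force on the tool from outside, world axes, zero at the start; "ft_torque": the same for the moment, N m; "grip_width": finger opening in m.
Only numpy, scipy, OpenCV 4.12 (cv2) and the standard library are available. Lean on these libraries where they do the work, as an engineer would, in place of code of your own. Each camera call takes 0.05 s, during which the arm holds its last target. There are 200 camera calls.

TASK

Open the rinse trough's drain valve fully (red lever round to its stop), then tip the blue pan of wet finds over the trough, mouth held low over the bars, so that the pebbles drop through and the brick piece and the wooden peg stay on top without a hard knock. Then lay those two gently in the grey finds tray, and have the empty pan standing upright on the bench at the end; leave the bottle, brush, jar, beaker and bowl where they are.

Things in the scene. Friction and masses are not known exactly. Their poses are not given: they have to be found in the camera images.
- trough: fixed stainless rinse trough, 258 (x) x 248 (y) x 122 mm high, walls 4 mm thick, open top; origin: centre of its footprint on the bench. Across it, parallel to its y axis, lie seven round bars of 6 mm with 26 mm clear between them (tops at z = 100 mm, so the walls stand 22 mm above the bars; under them 78 mm free depth down to the floor at z = 16 mm). A brass drain pipe runs along its +y side (to y = 195 mm, z up to 62 mm) with a ball valve on it
- grate (a point): centre of the grate, in the plane of the bar tops, 100 mm above the bench; axes as the trough's; inside the walls the grate measures 250 (x) by 240 mm (y). The bars lie at x = 0, 32, 64 and 96 mm to either side. A large piece may come to rest leaning, one edge down between two bars; a press on its high side lays it flat
- valve (a joint): angle of the red lever of the drain valve: 0 shut (lever points straight out, trough +y), 1.571 fully open at the stop (lever along the pipe, trough -x); it turns counter-clockwise seen from above as it opens, starts anywhere from 0 to 0.3, stays where it is left and needs about 0.55 N m (some 8 N at the grip) to turn
- lever_grip (a point): middle of the lever's red sleeve, 70 mm from the stem axis; its own +y axis points outward along the lever and -x is the way it opens. The sleeve is 70 mm long (30 to 100 mm from the stem axis), 18 mm wide and 13 mm high, its top about 92 mm above the bench. For about 60 mm on its +x side nothing stands at lever height
- lever_stem (a point): fixed point on the stem's vertical axis at lever height (85 mm above the bench); trough coordinates (40, 174) mm
- pan: loose blue carrying pan, 232 long (x) x 190 wide (y), 202 over the handle, mm, side and rear walls 55 mm high and 5 mm thick, floor 5 mm thick and smooth (friction about 0.3), open mouth at its +x end, where the last 50 mm of the floor rise by 9 mm (10 degrees); about 0.26 kg, 0.9 kg with the finds; origin: centre of its underside. A fixed handle bar bridges it from side to side over the middle
- pan_handle (a point): middle of the pan's handle bar, 127 mm above its underside; the bar runs along the pan's y, is 20 mm wide (x), 24 mm high and 190 mm long, with 110 mm clear between it and the pan floor; axes as the pan's
- pan_lip (a point): middle of the edge of the pan's mouth: 116 mm ahead (x) of the handle and 113 mm below it when level; axes as the pan's. The finds begin to slide out when the pan is tipped by roughly 0.35 to 0.5 rad and the last pebbles by about 0.8; a piece that lands in front of the mouth blocks those behind it until the pan is drawn back or raised
- brick: terracotta brick fragment, 88 x 66 x 40 mm (x, y, z), about 0.36 kg, starts in the pan; origin: centre of its underside
- brick_mid (a point): centre of the brick fragment; axes as the brick's
- peg: dark wooden ship's peg, eight-sided, 140 mm long (its x axis), 46 mm across flats, about 0.22 kg, starts in the pan; origin: middle of one of its flats
- peg_mid (a point): centre of the wooden peg; axes as the peg's, x along its length
- pebble0: grey pebble, round and flattened, 22 mm across and 14 mm thick, 14 g, one of four, starts in the pan; one that hangs up between the bars goes through with a light push from above, one that lies on a large piece slides off when that is tilted; origin: centre of a flat face
- pebble1: grey pebble, round and flattened, 22 mm across and 14 mm thick, 14 g, one of four, starts in the pan; one that hangs up between the bars goes through with a light push from above, one that lies on a large piece slides off when that is tilted; origin: centre of a flat face
- pebble2: grey pebble, round and flattened, 22 mm across and 14 mm thick, 14 g, one of four, starts in the pan; one that hangs up between the bars goes through with a light push from above, one that lies on a large piece slides off when that is tilted; origin: centre of a flat face
- pebble3: grey pebble, round and flattened, 22 mm across and 14 mm thick, 14 g, one of four, starts in the pan; one that hangs up between the bars goes through with a light push from above, one that lies on a large piece slides off when that is tilted; origin: centre of a flat face
- tray: fixed grey plastic finds tray, 240 (x) x 200 (y) x 45 mm high, walls 5 mm, felt-lined floor 6 mm above the bench; origin: centre of its underside
- tray_floor (a point): centre of the tray's floor, 230 x 190 mm inside; axes as the tray's
- wash_bottle: bystander: white bottle with a red cap, 64 mm across, 170 mm high; origin at its foot
- brush: bystander: brush, 190 mm long, lying on the bench; origin under its middle
- jar: bystander: amber jar, 72 mm across, 100 mm high; origin at its foot
- beaker: bystander: white beaker, 90 mm across, 100 mm high; origin at its foot
- bowl: bystander: white bowl, 150 mm across, 55 mm high; origin at its foot
Things that resemble listed ones, but are neither listed nor needed, are in the scene too. Of the things that look like the brick, the smaller one is meant.

How it is judged:
On the way, in this order (a step that is already met when the one before it is completed fails the run):
1. the drain valve is fully open (value of joint valve above 1.47 rad), for 0.1 s.
2. the pan is being tipped with its mouth over the grate, low over the bars (angle between pan's own z axis and vertical above 0.3 rad and x of pan_lip in the frame of grate between -0.125 and 0.125 m and y of pan_lip in the frame of grate between -0.12 and 0.12 m and z of pan_lip in the frame of grate between 0 and 0.08 m), for 0.05 s.
3. the brick piece and the wooden peg both lie still on the grate, clear of the pan (x of brick_mid in the frame of grate between -0.125 and 0.125 m and y of brick_mid in the frame of grate between -0.12 and 0.12 m and z of brick_mid in the frame of grate between 0.008 and 0.08 m and contact force between each of brick, peg and pan below 0.05 N and contact force between each of brick, peg and the fingers below 0.05 N and linear speed of each of brick, peg below 0.04 m/s and x of peg_mid in the frame of grate between -0.125 and 0.125 m and y of peg_mid in the frame of grate between -0.12 and 0.12 m and z of peg_mid in the frame of grate between 0.008 and 0.08 m), for 0.2 s.
At the end, for the whole second after the job is handed in: The valve lever is within 0.1 rad of its open stop; the brick piece and the wooden peg lie at rest inside the finds tray; all four pebbles are inside the trough below the bars; the pan stands upright (within 0.08 rad) and at rest on the bench (value of joint valve above 1.47 rad and x of brick_mid in the frame of tray_floor between -0.112 and 0.112 m and y of brick_mid in the frame of tray_floor between -0.092 and 0.092 m and z of brick_mid in the frame of tray_floor between 0 and 0.05 m and linear speed of each of brick, peg, pan below 0.02 m/s and x of peg_mid in the frame of tray_floor between -0.112 and 0.112 m and y of peg_mid in the frame of tray_floor between -0.092 and 0.092 m and z of peg_mid in the frame of tray_floor between 0 and 0.05 m and x of pebble0 in the frame of grate between -0.125 and 0.125 m and y of pebble0 in the frame of grate between -0.12 and 0.12 m and z of pebble0 in the frame of grate between -0.095 and -0.012 m and x of pebble1 in the frame of grate between -0.125 and 0.125 m and y of pebble1 in the frame of grate between -0.12 and 0.12 m and z of pebble1 in the frame of grate between -0.095 and -0.012 m and x of pebble2 in the frame of grate between -0.125 and 0.125 m and y of pebble2 in the frame of grate between -0.12 and 0.12 m and z of pebble2 in the frame of grate between -0.095 and -0.012 m and x of pebble3 in the frame of grate between -0.125 and 0.125 m and y of pebble3 in the frame of grate between -0.12 and 0.12 m and z of pebble3 in the frame of grate between -0.095 and -0.012 m and angle between pan's own z axis and vertical below 0.08 rad and height (world z) of pan below 0.006 m); the robot touches nothing.
It fails at once if the brick piece knocks hard (over 100 N) on the trough (contact force between brick and trough above 100 N).
It fails at once if the wooden peg knocks hard (over 100 N) on the trough (contact force between peg and trough above 100 N).
It fails at once if the brick piece or the wooden peg is dropped or pressed hard (over 100 N) in the tray (contact force between any of brick, peg and tray above 100 N).
It fails at once if the bottle, brush, jar, beaker or bowl is moved more than 30 mm (distance of any of wash_bottle, brush, jar, beaker, bowl from where it was at the start of the episode above 0.03 m).
It also fails if it takes over 72 s, if anything falls off the work surface, if the arm or the gripper's body presses on something with over 40 N, if the wrist force passes 120 N, or if a joint passes its speed limit or range.

## Working session

There is one attempt and no reset: what is moved stays moved. The work goes in short steps, Python scripts to look and compute and a tool call to move; the robot and the scene stay as the last step left them, time stands still between calls to the robot, and variables do not carry over. Pictures are saved under pics/ and viewed, about 8 in all and at most 12, crops included, and the job is handed in when it is done.

Besides the shell and the picture viewer there is one more tool, called as name(argument=value, ...) on one line, values as JSON. jog_arm: Moves the arm, as the interface text tells. Its arguments: {"type":"object","properties":{"deltas":{"type":"array"}},"required":["deltas"]}

```bash
mkdir -p pics; ls; python3 - <<'E'
from workcell import *
import cv2,numpy as np
np.set_printoptions(precision=4,suppress=True)
o=get_obs();print(o['clock'],o['eef_pos'],o['tool_rot'],o['ft_force'])
for n in ['scene','side','wrist']:
    im=camera(n);cv2.imwrite(f'pics/{n}0.png',im[:,:,::-1]);m=camera_model(n);print(n,m)
E
```

```text
pics
0.0 [ 0.4994 -0.      0.2304] [ 0.7071  0.7071 -0.0007 -0.0008] [-0.1737 -0.5695  0.1403]
scene {'fovy': 47.22659324176479, 'cx': 316.2343394322725, 'cy': 241.48279968836175, 'k1': -0.1592052431210536, 'pose': array([[ 0.7524,  0.4988, -0.4302,  1.1317],
       [ 0.6585, -0.5539,  0.5095, -0.7453],
       [ 0.0158, -0.6667, -0.7452,  1.199 ],
       [ 0.    ,  0.    ,  0.    ,  1.    ]])}
side {'fovy': 45.13771944260658, 'cx': 310.0615626722313, 'cy': 236.46343680627814, 'k1': 0.011486915643439373, 'pose': array([[ 0.7715, -0.4777,  0.4202, -0.0634],
       [-0.6362, -0.5757,  0.5137, -0.7126],
       [-0.0034, -0.6636, -0.748 ,  1.1542],
       [ 0.    ,  0.    ,  0.    ,  1.    ]])}
wrist {'fovy': 68.67382803828625, 'cx': 315.6203369224068, 'cy': 238.779229920627, 'k1': -0.051321743913416734, 'T_tool_cam': array([[ 0.002 , -0.9554, -0.2954,  0.0762],
       [ 1.    ,  0.0021, -0.0002, -0.0008],
       [ 0.0009, -0.2954,  0.9554, -0.1431],
       [ 0.    ,  0.    ,  0.    ,  1.    ]])}
```

View pics/scene0.png

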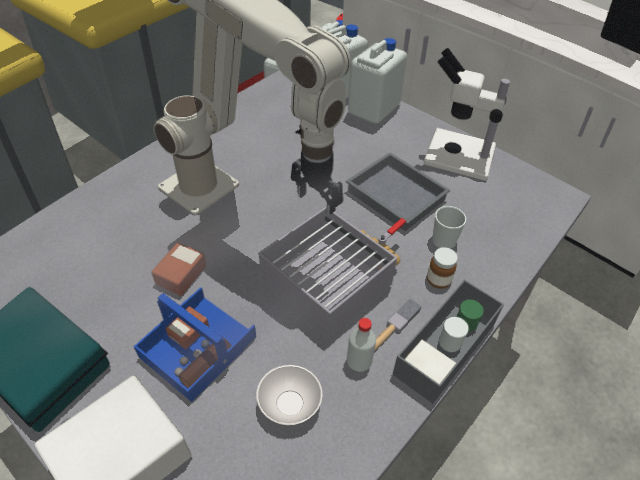

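View pics/side0.png

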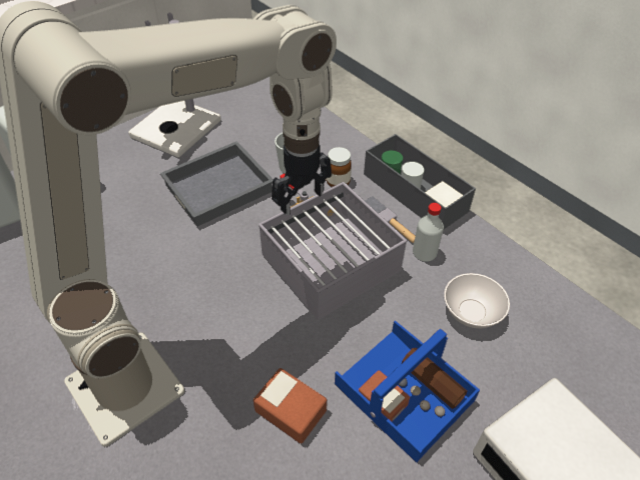

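The scene view shows the trough at about (330,255), the red lever at (395,230), the grey tray at (398,190) and the blue pan with the finds at (195,342). The larger brick lookalike lies at (178,270), outside the pan. Next I fit the poses from the masks.

```bash
cat > h.py <<'E'
from workcell import *
import cv2,numpy as np
from scipy.optimize import minimize
from scipy.spatial.transform import Rotation as R
np.set_printoptions(precision=4,suppress=True)
def tool():
    o=get_obs();T=np.eye(4);T[:3,:3]=R.from_quat(o['tool_rot']).as_matrix();T[:3,3]=o['eef_pos'];return T
def cam(n):
    m=camera_model(n);f=240/np.tan(np.radians(m['fovy']/2))
    P=m['pose'] if 'pose' in m else tool()@m['T_tool_cam']
    return f,m['cx'],m['cy'],m['k1'],P
def proj(c,X):
    f,cx,cy,k,P=c;X=(np.atleast_2d(X)-P[:3,3])@P[:3,:3]
    s=X[:,:2]/X[:,2:];s=s*(1+k*(s**2).sum(1,keepdims=True));return s*f+[cx,cy]
def ray(c,uv):
    f,cx,cy,k,P=c;d=(np.atleast_2d(uv)-[cx,cy])/f;s=d.copy()
    for _ in range(20): s=d/(1+k*(s**2).sum(1,keepdims=True))
    return np.c_[s,np.ones(len(s))]@P[:3,:3].T
def onz(c,uv,z):
    d=ray(c,uv);o=c[4][:3,3];return o+d*((z-o[2])/d[:,2:])
def box(x0,x1,y0,y1,z0,z1): return np.array([[x,y,z] for x in(x0,x1) for y in(y0,y1) for z in(z0,z1)])
PAN=[box(-.116,.116,-.095,.095,0,.005),box(-.116,.116,.09,.095,0,.055),box(-.116,.116,-.095,-.09,0,.055),box(-.116,-.111,-.095,.095,0,.055),
 box(-.01,.01,-.095,.095,.115,.139),box(-.01,.01,.095,.101,.0,.139),box(-.01,.01,-.101,-.095,.0,.139)]
TROUGH=[box(-.129,.129,-.124,.124,0,.122)]
TRAY=[box(-.12,.12,-.1,.1,0,.045)]
BRICK=[box(-.044,.044,-.033,.033,0,.04)]
PEG=[box(-.07,.07,-.023,.023,0,.046)]
def place(parts,p,z=0):
    r=R.from_euler('z',p[2]).as_matrix();return [b@r.T+[p[0],p[1],z] for b in parts]
def sil(c,parts):
    m=np.zeros((480,640),np.uint8)
    for b in parts: cv2.fillConvexPoly(m,cv2.convexHull(np.round(proj(c,b)*16).astype(np.int32)),1,shift=4)
    return m>0
def fit(parts,obs,p0,z=0):
    def cost(p):
        s=0
        for c,m in obs:
            q=sil(c,place(parts,p,z));s+=1-(q&m).sum()/(q|m).sum()
        return s/len(obs)
    best=None
    S=np.vstack([p0,np.array(p0)+np.diag([.03,.03,.2])])
    for _ in range(2):
        r=minimize(cost,S[0],method='Nelder-Mead',options=dict(initial_simplex=S,xatol=2e-4,fatol=1e-4));S=np.vstack([r.x,r.x+np.diag([.01,-.01,.05])])
    return r.x,r.fun
def mask(t,n,i=0):
    r=masks_of(t,n);return r
E
python3 - <<'E'
from h import *
C={n:cam(n) for n in['scene','side']}
for t in['trough','tray','pan','lever_grip','brick','peg','brush','jar','beaker','wash_bottle','bowl']:
    obs=[];
    for n in C:
        for k,r in enumerate(masks_of(t,n)[:3]):
            print(t,n,round(r['conf'],2),r['at'],r['pixels'].sum(),onz(C[n],r['at'],{'lever_grip':.085,'trough':.1}.get(t,.02))[0])
            if k==0: obs.append((C[n],r['pixels']))
    P=dict(trough=TROUGH,tray=TRAY,pan=PAN).get(t)
    if P:
        q=onz(*[obs[0][0],np.array([np.argwhere(obs[0][1])[:,::-1].mean(0)]),.03])[0]
        for y in np.arange(-3,3,1.5708/2):
            print('  ',*fit(P,obs,[q[0],q[1],y]))
E
```

```text
trough scene 0.95 [326.6, 267.9] 11169 [ 0.5772 -0.0447  0.1   ]
trough side 0.96 [327.9, 245.9] 12491 [ 0.5425 -0.0395  0.1   ]
trough side 0.37 [473.6, 297.4] 2732 [ 0.6936 -0.3612  0.1   ]
   [ 0.5656 -0.0217 -3.2073] 0.05238873886960932
   [ 0.567  -0.0179 -1.6291] 0.06462998397605513
   [ 0.5655 -0.0204 -1.6317] 0.06443838673094465
   [ 0.5657 -0.0218 -0.0674] 0.052440899678100616
   [ 0.5645 -0.0224 -0.0683] 0.052926686213990104
   [ 0.567  -0.0177  1.5116] 0.064562658818962
   [ 0.5655 -0.0204  1.5099] 0.06443838673094465
   [ 0.5658 -0.0218  3.0745] 0.05231351874794454
tray scene 0.92 [395.9, 191.9] 4357 [0.4997 0.3878 0.02  ]
tray scene 0.69 [327.3, 267.7] 11066 [0.5378 0.0081 0.02  ]
tray scene 0.48 [193.0, 342.1] 5401 [ 0.4443 -0.3985  0.02  ]
tray side 0.98 [217.2, 182.3] 5513 [0.501  0.3961 0.02  ]
   [ 0.4984  0.3958 -3.2239] 0.03660754774021263
   [ 0.4924  0.4035 -1.7912] 0.2306468930561288
   [ 0.4999  0.3958 -1.4704] 0.2271914194878245
   [ 0.4982  0.3959 -0.0804] 0.03662820577417242
   [ 0.4987  0.3965 -0.0836] 0.03741769395485889
   [0.4924 0.4035 1.3504] 0.230646
[... 1376 characters left out ...]
64 0.0042 0.02  ]
brush side 0.92 [389.5, 215.7] 545 [ 0.7872 -0.0132  0.02  ]
jar scene 0.73 [443.8, 266.1] 911 [0.7784 0.2309 0.02  ]
jar side 0.57 [338.7, 165.8] 733 [0.8155 0.2269 0.02  ]
beaker scene 0.93 [446.8, 226.4] 1096 [0.702  0.3686 0.02  ]
beaker side 0.68 [279.2, 150.3] 257 [0.7236 0.3948 0.02  ]
wash_bottle scene 0.83 [361.4, 348.3] 1169 [ 0.7675 -0.1312  0.02  ]
wash_bottle scene 0.6 [193.4, 353.0] 34 [ 0.4688 -0.4184  0.02  ]
wash_bottle side 0.68 [430.1, 236.7] 1226 [ 0.8153 -0.1353  0.02  ]
wash_bottle side 0.23 [305.3, 195.6] 56 [0.6608 0.1928 0.02  ]
bowl scene 0.57 [291.9, 395.2] 3110 [ 0.725  -0.3383  0.02  ]
bowl side 0.67 [473.8, 298.7] 2746 [ 0.7485 -0.3373  0.02  ]
```

```bash
python3 - <<'E'
import cv2
a=cv2.imread('pics/scene0.png')[200:410,120:420];b=cv2.imread('pics/side0.png')[300:470,250:500]
a=cv2.resize(a,None,fx=2.6,fy=2.6,interpolation=3)
cv2.imwrite('pics/c1.png',a)
E
```

```text
(no output)
```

View pics/c1.png

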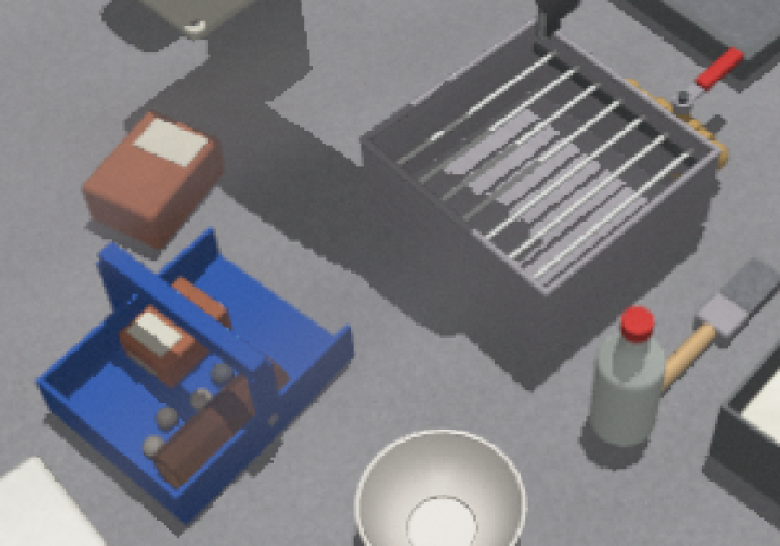

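The crop shows the pan mouth facing the trough (world +y), with the brick at (160,340) and the peg at (215,430) in the crop. Four pebbles are in the pan and the lever is near its shut position. Now I refine the pan and lever.

```bash
python3 - <<'E'
from h import *
C={n:cam(n) for n in['scene','side']}
obs=[]
for n in C:
    im=cv2.imread(f'pics/{n}0.png').astype(int);b,g,r=im[...,0],im[...,1],im[...,2]
    m=((b>r*1.8)&(b>g*1.5)&(b>50)).astype(np.uint8)
    nl,l,st,_=cv2.connectedComponentsWithStats(cv2.morphologyEx(m,cv2.MORPH_CLOSE,np.ones((5,5))))
    k=1+st[1:,4].argmax();m=(l==k).astype(np.uint8)
    cs,_=cv2.findContours(m,cv2.RETR_EXTERNAL,cv2.CHAIN_APPROX_NONE);f=np.zeros_like(m);cv2.drawContours(f,cs,-1,1,-1)
    obs.append((C[n],f>0));print(n,f.sum())
print('pan',*fit(PAN,obs,[.455,-.394,1.6]))
for n in['scene','side','wrist']:
    c=cam(n);im=cv2.imread(f'pics/{n}0.png').astype(int);b,g,r=im[...,0],im[...,1],im[...,2]
    m=((r>130)&(g<60)&(b<60)).astype(np.uint8)
    nl,l,st,ce=cv2.connectedComponentsWithStats(m)
    for k in range(1,nl):
        if st[k,4]>20:
            pts=np.argwhere(l==k)[:,::-1];W=onz(c,pts,.090);mu=W.mean(0);u,s,v=np.linalg.svd(W-mu,full_matrices=False)
            t=(W-mu)@v[0];print(n,st[k],mu,v[0],mu+v[0]*t.min(),mu+v[0]*t.max())
E
```

```text
scene 5541
side 10575
pan [ 0.4518 -0.3937  1.6331] 0.1516564445325186
scene [388 221  18  13  32] [0.6235 0.2024 0.09  ] [ 0.1022  0.9948 -0.    ] [0.6206 0.1741 0.09  ] [0.6273 0.2394 0.09  ]
side [429 203  12   9  87] [ 0.8457 -0.1081  0.09  ] [ 0.6947  0.7193 -0.    ] [ 0.8354 -0.1188  0.09  ] [ 0.856  -0.0975  0.09  ]
```

View pics/wrist0.png

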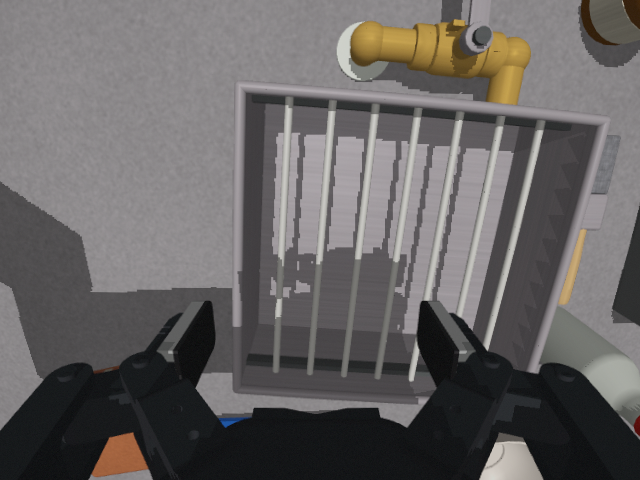

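The wrist view shows the trough, the brass pipe and the stem at about (481,38), with the lever pointing straight out along +y. I'll go to the lever's +x side with the fingers shut.

jog_arm(deltas=[[[40,28,0,0,0,0,0],[40,28,0,0,0,0,0],[40,28,0,0,0,0,0],[40,28,0,0,0,0,0],[40,28,0,0,0,0,0]]])

```text
clock: 1.75
eef_pos: [0.6425, 0.1989, 0.2323]
tool_rot: [0.711, 0.703, -0.001, 0.001]
ft_force: [0.8, -0.1, -0.2]
grip_width: 0.0124
```

```bash
cat > lev.py <<'E'
from h import *
import sys
c=cam('wrist');im=camera('wrist')[:,:,::-1];cv2.imwrite(sys.argv[1],im);im=im.astype(int);b,g,r=im[...,0],im[...,1],im[...,2]
m=((r>100)&(g<.4*r)&(b<.4*r)).astype(np.uint8)
nl,l,st,ce=cv2.connectedComponentsWithStats(m)
for k in range(1,nl):
    if st[k,4]>100:
        W=onz(c,np.argwhere(l==k)[:,::-1],.091);mu=W.mean(0);u,s,v=np.linalg.svd(W-mu,full_matrices=False)
        t=(W-mu)@v[0];print(st[k],mu,v[0],mu+v[0]*t.min(),mu+v[0]*t.max())
print(tool()[:3,3],get_obs()['clock'])
E
python3 lev.py pics/w1.png
```

```text
[ 279  171   22   81 1701] [0.6204 0.211  0.091 ] [ 0.0201  0.9998 -0.    ] [0.6197 0.1761 0.091 ] [0.6211 0.2441 0.091 ]
[0.646  0.2063 0.2279] 1.8
```

jog_arm(deltas=[[[6,7,50,0,0,0,0],[0,0,50,0,0,0,0],[0,0,40,0,0,0,0],[0,0,12,0,0,0,0]]])

```text
clock: 2.2
eef_pos: [0.6558, 0.2164, 0.0775]
tool_rot: [0.707, 0.707, 0.003, 0.001]
ft_force: [-0.9, -0.9, -1.2]
grip_width: -0.0004
```

jog_arm(deltas=[[[-4,-20,0,0,0,0,0],[0,-18,0,0,0,0,0],[-3,-23,0,0,0,0,0],[-12,-23,0,0,0,0,0]]])

```text
clock: 2.6
eef_pos: [0.59, 0.2015, 0.0794]
tool_rot: [0.707, 0.706, 0.02, 0.011]
ft_force: [11.3, 6.0, -7.0]
grip_width: 0.0001
```

jog_arm(deltas=[[[-5,-16,3,0,0,0,0],[-16,-13,1,0,0,0,0],[-12,-7,0,0,0,0,0],[-6,0,0,0,0,0,0]]])

```text
clock: 3.0
eef_pos: [0.566, 0.1747, 0.084]
tool_rot: [0.705, 0.708, 0.042, 0.011]
ft_force: [-1.9, 10.4, -4.0]
grip_width: -0.0002
```

jog_arm(deltas=[[[-8,-4,7,4.3,-2.5,0,0],[-6,-3,2,0,0,0,0],[-6,0,1,0,0,0,0]]])

```text
clock: 3.3
eef_pos: [0.5637, 0.1677, 0.0809]
tool_rot: [0.703, 0.711, 0.014, -0.007]
ft_force: [-4.8, 15.9, -4.4]
grip_width: -0.0002
```

jog_arm(deltas=[[[-8,0,2,0,0,0,0],[-8,0,2,0,0,0,0],[-8,0,1,0,0,0,0]]])

```text
clock: 3.6
eef_pos: [0.5634, 0.168, 0.0817]
tool_rot: [0.696, 0.716, 0.032, -0.025]
ft_force: [-1.0, 20.0, -7.2]
grip_width: 0.0001
```

jog_arm(deltas=[[[10,0,-20,0,0,0,0],[0,0,-50,0,0,0,0],[-30,0,-50,1,-3.5,0,0],[-20,0,-20,0,0,0,0]]])

```text
clock: 4.0
eef_pos: [0.5619, 0.1241, 0.2204]
tool_rot: [0.694, 0.72, 0.004, -0.01]
ft_force: [0.4, 0.1, 0.0]
grip_width: -0.0
```

```bash
python3 lev.py pics/w2.png; python3 -c "
from h import *
print(get_obs()['tool_rot'],get_obs()['joint_pos'])
im=cv2.imread('pics/w2.png')"
```

```text
[ 266  186   88   30 1909] [0.5538 0.1499 0.091 ] [ 0.9972 -0.075  -0.    ] [0.5196 0.1525 0.091 ] [0.588  0.1474 0.091 ]
[0.5634 0.1212 0.2236] 4.05
[ 0.6954  0.7185  0.0054 -0.0083] [0.2015 0.3971 0.2041 1.3782 0.0198 1.7396]
```

The lever angle now reads 175.7°, against about 176° predicted for the open stop, so the valve is open. Next I go above the pan, turning the jaws to close along y.

```bash
cat > plan.py <<'E'
from h import *
def down(phi,tilt=0):
    """tool x at world angle phi, tool z down; then mouth-down tilt about handle (world axis = tool x)"""
    x=np.array([np.cos(phi),np.sin(phi),0]);z=np.array([0,0,-1.]);y=np.cross(z,x)
    return R.from_rotvec(tilt*x)*R.from_matrix(np.c_[x,y,z])
def rows(p0,r0,p1,r1,n=None,g=None):
    p0,p1=np.array(p0),np.array(p1)
    rv=(r0.inv()*r1).as_rotvec();d=np.linalg.norm(p1-p0)
    if n is None:n=int(np.ceil(max(d/.045,np.degrees(np.linalg.norm(rv))/8.3,1)))
    out=[]
    for k in range(n):
        ra=r0*R.from_rotvec(rv*k/n);s=ra.inv().apply((p1-p0)/n)*1000
        out.append([*np.round(s,1),*np.round(np.degrees(rv/n),1)])
    return out
def cur():
    o=get_obs();return np.array(o['eef_pos']),R.from_quat(o['tool_rot'])
def show(p1,r1,n=None):
    p,r=cur();
    for x in rows(p,r,p1,r1,n):print(x)
    print('clock',get_obs()['clock'],'at',p)
E
python3 - <<'E'
from plan import *
show([.452,-.44,.30],down(1.633+np.pi/2))
E
```

```text
[np.float64(-42.7), np.float64(-10.0), np.float64(-6.7), np.float64(0.1), np.float64(-0.1), np.float64(-7.1)]
[np.float64(-41.2), np.float64(-15.2), np.float64(-6.6), np.float64(0.1), np.float64(-0.1), np.float64(-7.1)]
[np.float64(-39.0), np.float64(-20.1), np.float64(-6.5), np.float64(0.1), np.float64(-0.1), np.float64(-7.1)]
[np.float64(-36.3), np.float64(-24.8), np.float64(-6.5), np.float64(0.1), np.float64(-0.1), np.float64(-7.1)]
[np.float64(-33.0), np.float64(-29.1), np.float64(-6.4), np.float64(0.1), np.float64(-0.1), np.float64(-7.1)]
[np.float64(-29.2), np.float64(-32.9), np.float64(-6.3), np.float64(0.1), np.float64(-0.1), np.float64(-7.1)]
[np.float64(-24.9), np.float64(-36.2), np.float64(-6.2), np.float64(0.1), np.float64(-0.1), np.float64(-7.1)]
[np.float64(-20.3), np.float64(-39.0), np.float64(-6.2), np.float64(0.1), np.float64(-0.1), np.float64(-7.1)]
[np.float64(-15.3), np.float64(-41.2), np.float64(-6.1), np.float64(0.1), np.float64(-0.1), np.float64(-7.1)]
[np.float64(-10.2), np.float64(-42.8), np.float64(-6.0), np.float64(0.1), np.float64(-0.1), np.float64(-7.1)]
[np.float64(-4.9), np.float64(-43.7), np.float64(-6.0), np.float64(0.1), np.float64(-0.1), np.float64(-7.1)]
[np.float64(0.5), np.float64(-44.0), np.float64(-5.9), np.float64(0.1), np.float64(-0.1), np.float64(-7.1)]
[np.float64(5.9), np.float64(-43.6), np.float64(-5.9), np.float64(0.1), np.float64(-0.1), np.float64(-7.1)]
clock 4.05 at [0.5634 0.1212 0.2236]
```

jog_arm(deltas=[[[-43,-10,-7,0,0,-7.1,40],[-41,-15,-7,0,0,-7.1,40],[-39,-20,-7,0,0,-7.1,40],[-36,-25,-7,0,0,-7.1,60],[-33,-29,-6,0,0,-7.1,60]]])

```text
clock: 4.55
eef_pos: [0.5253, -0.0982, 0.2641]
tool_rot: [0.429, 0.903, 0.012, 0.002]
ft_force: [1.1, -0.4, 0.6]
grip_width: 0.0599
```

jog_arm(deltas=[[[-29,-33,-6,0,0,-7.1,60],[-25,-36,-6,0,0,-7.1,60],[-20,-39,-6,0,0,-7.1,60],[-15,-41,-6,0,0,-7.1,60],[-10,-43,-6,0,0,-7.1,60]]])

```text
clock: 5.05
eef_pos: [0.4884, -0.3254, 0.2995]
tool_rot: [0.121, 0.993, 0.009, 0.012]
ft_force: [0.7, -0.0, -0.3]
grip_width: 0.0603
```

```bash
python3 - <<'E'
from plan import *
show([.452,-.394,.30],down(1.633+np.pi/2))
E
```

```text
[np.float64(6.3), np.float64(-25.1), np.float64(-0.8), np.float64(0.3), np.float64(0.5), np.float64(-5.8)]
[np.float64(8.8), np.float64(-24.3), np.float64(-0.6), np.float64(0.3), np.float64(0.5), np.float64(-5.8)]
[np.float64(11.2), np.float64(-23.3), np.float64(-0.4), np.float64(0.3), np.float64(0.5), np.float64(-5.8)]
clock 5.05 at [ 0.4884 -0.3254  0.2995]
```

jog_arm(deltas=[[[6,-25,-1,0.3,0.5,-5.8,60],[9,-24,0,0.3,0.5,-5.8,60],[11,-23,0,0.3,0.5,-5.8,60],[0,0,0,0,0,0,60]]])

```text
clock: 5.45
eef_pos: [0.4483, -0.4039, 0.3052]
tool_rot: [-0.033, 0.999, -0.003, 0.003]
ft_force: [-0.4, 0.4, -0.0]
grip_width: 0.0598
```

```bash
python3 - <<'E'
from plan import *
c=cam('wrist');im=camera('wrist')[:,:,::-1].copy();print(tool(),get_obs()['clock'])
for pt in [[-.01,-.095],[-.01,.095],[.01,.095],[.01,-.095]]:
    W=place([np.array([[pt[0],pt[1],.139]])],[.4518,-.3937,1.633])[0]
    cv2.circle(im,tuple(np.int32(proj(c,W)[0])),4,(0,255,0),-1)
cv2.imwrite('pics/w3.png',im)
E
```

```text
[[-0.9979 -0.065   0.0066  0.449 ]
 [-0.0651  0.9979 -0.006  -0.4027]
 [-0.0062 -0.0064 -1.      0.3055]
 [ 0.      0.      0.      1.    ]] 5.5
```

View pics/w3.png

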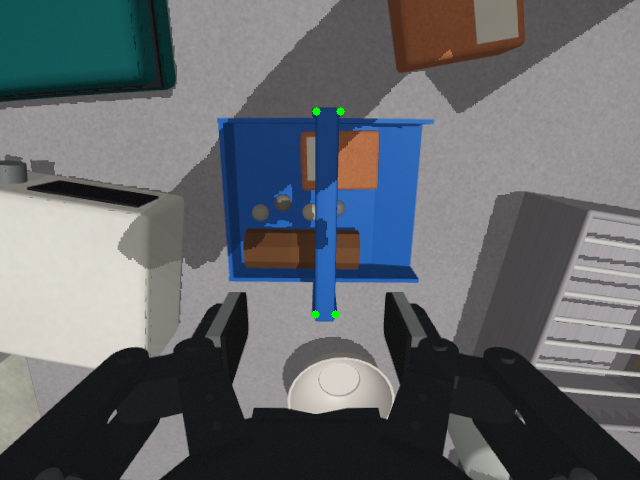

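The wrist view shows the handle ends at (328,107) and (325,321), matching the projected model (green dots) within 2 mm. The brick is at (340,160), the peg at (300,249), and there are four pebbles between them. I'll grasp the handle.

jog_arm(deltas=[[[-4,9,48,0,0,0,60],[0,0,48,0,0,0,60],[0,0,48,0,0,0,60],[0,0,45,0,0,0,60],[0,0,8,0,0,0,60]]])

```text
clock: 6.0
eef_pos: [0.4603, -0.3939, 0.1127]
tool_rot: [-0.031, 0.999, -0.008, 0.011]
ft_force: [-0.3, 0.7, -1.8]
grip_width: 0.0599
```

```bash
python3 - <<'E'
from plan import *
show([.452,-.394,.107],down(1.633+np.pi/2))
E
```

```text
[np.float64(8.4), np.float64(0.5), np.float64(5.5), np.float64(-1.0), np.float64(1.3), np.float64(-0.0)]
clock 6.0 at [ 0.4603 -0.3939  0.1127]
```

jog_arm(deltas=[[[9,0,6,-1,1.3,0,60],[0,0,0,0,0,0,10],[0,0,0,0,0,0,10],[0,0,0,0,0,0,10],[0,0,0,0,0,0,10]]])

```text
clock: 6.5
eef_pos: [0.4541, -0.3953, 0.1127]
tool_rot: [-0.031, 1.0, -0.001, 0.002]
ft_force: [-0.6, 0.2, -9.1]
grip_width: 0.0192
```

jog_arm(deltas=[[[0,0,-10,0,0,0,10],[0,0,-15,0,0,0,10],[0,0,-20,0,0,0,10],[0,0,0,0,0,0,10]]])

```text
clock: 6.9
eef_pos: [0.4511, -0.3928, 0.1562]
tool_rot: [-0.031, 1.0, 0.002, -0.002]
ft_force: [1.1, -0.8, -8.1]
grip_width: 0.019
```

```bash
cat >> plan.py <<'E'
TR=[.5656,-.0217,-.067]
H=.0143
def pour(gy,gz,a,gx=0,TR=TR):
    """TCP pose for lip at grate (gx,gy,gz) with tilt a"""
    hy=gy-(.116*np.cos(a)-.113*np.sin(a)); hz=.1+gz+.116*np.sin(a)+.113*np.cos(a)
    r=R.from_euler('z',TR[2]);h=r.apply([gx,hy,hz])+[TR[0],TR[1],0]
    rt=down(np.pi+TR[2],a);return h+rt.apply([0,0,H]),rt
def lip():
    p,r=cur();h=p-r.apply([0,0,H]);l=h+r.apply([0,.116,.113])
    g=R.from_euler('z',-TR[2]).apply(l-[TR[0],TR[1],.1]);z=r.apply([0,0,-1.])
    print('lip in grate',g,'tilt',np.arccos(z[2]),'clock',get_obs()['clock'],'F',np.array(get_obs()['ft_force']),'q',np.array(get_obs()['joint_pos']))
E
python3 - <<'E'
from plan import *
# rim corners check in first wrist picture (start pose)
T=np.eye(4);T[:3,:3]=R.from_quat([.7071,.7071,-.0007,-.0008]).as_matrix();T[:3,3]=[.4994,0,.2304]
m=camera_model('wrist');c=cam('wrist')[:4]+(T@m['T_tool_cam'],)
W=onz(c,[[236,83],[609,119],[233,391]],.122)
print(W); r=R.from_euler('z',.067);print(r.apply(W-[.5656,-.0217,0]))
lip();p,r=cur()
t=pour(-.03,.055,0);print(t[0]);show(*t)
E
```

```text
[[ 0.4469  0.1072  0.122 ]
 [ 0.7072  0.0877  0.122 ]
 [ 0.4279 -0.1414  0.122 ]]
[[-0.1271  0.1207  0.122 ]
 [ 0.134   0.1186  0.122 ]
 [-0.1293 -0.1286  0.122 ]]
lip in grate [-0.1047 -0.2625 -0.042 ] tilt 0.0064928493445297695 clock 6.9 F [ 1.1246 -0.7886 -8.0624] q [-0.7168  0.479   0.1539  1.2522  0.0007 -0.7784]
[ 0.5558 -0.1674  0.2537]
[np.float64(-19.7), np.float64(36.5), np.float64(-16.2), np.float64(0.0), np.float64(-0.0), np.float64(1.2)]
[np.float64(-18.9), np.float64(36.9), np.float64(-16.2), np.float64(0.0), np.float64(-0.0), np.float64(1.2)]
[np.float64(-18.1), np.float64(37.3), np.float64(-16.2), np.float64(0.0), np.float64(-0.0), np.float64(1.2)]
[np.float64(-17.3), np.float64(37.7), np.float64(-16.2), np.float64(0.0), np.float64(-0.0), np.float64(1.2)]
[np.float64(-16.5), np.float64(38.0), np.float64(-16.2), np.float64(0.0), np.float64(-0.0), np.float64(1.2)]
[np.float64(-15.7), np.float64(38.3), np.float64(-16.2), np.float64(0.0), np.float64(-0.0), np.float64(1.2)]
clock 6.9 at [ 0.4511 -0.3928  0.1562]
```

```bash
sed -i 's/^TR=.*/TR=[.5665,-.0255,-.068]/' plan.py
```

jog_arm(deltas=[[[0,0,-20,0,0,0,10],[0,0,-30,0,0,0,10],[-3,5,-30,0,0,0,10],[-7,14,-25,0,0,1,10],[-10,20,-10,0,0,1,10]]])

```text
clock: 7.4
eef_pos: [0.4651, -0.3527, 0.2658]
tool_rot: [-0.01, 1.0, 0.008, -0.009]
ft_force: [0.8, -0.2, -9.5]
grip_width: 0.0188
```

jog_arm(deltas=[[[-12,25,0,0,0,1.2,10],[-12,25,0,0,0,1.2,10],[-12,25,0,0,0,1.2,10],[-12,25,0,0,0,1,10],[-10,20,0,0,0,0.5,10]]])

```text
clock: 7.9
eef_pos: [0.5262, -0.2302, 0.2634]
tool_rot: [0.038, 0.999, 0.008, -0.011]
ft_force: [-0.3, -0.6, -9.2]
grip_width: 0.0189
```

```bash
python3 - <<'E'
from plan import *
lip();show(*pour(-.03,.055,0))
E
```

```text
lip in grate [-0.0276 -0.0894  0.0665] tilt 0.027992664084235844 clock 7.9 F [-0.2542 -0.5616 -9.2101] q [-0.4158  0.4058  0.3193  1.5115  0.0065 -0.339 ]
[np.float64(-13.0), np.float64(30.5), np.float64(5.0), np.float64(0.4), np.float64(-0.7), np.float64(-0.3)]
[np.float64(-13.1), np.float64(30.5), np.float64(4.9), np.float64(0.4), np.float64(-0.7), np.float64(-0.3)]
clock 7.9 at [ 0.5262 -0.2302  0.2634]
```

jog_arm(deltas=[[[-10,22,0,0.4,-0.7,0,10],[-8,18,0,0.3,-0.6,0,10],[-6,12,0,0,0,0,10],[-3,6,0,0,0,0,10],[0,0,0,0,0,0,10]]])

```text
clock: 8.4
eef_pos: [0.5577, -0.1681, 0.2572]
tool_rot: [0.036, 0.999, 0.003, -0.005]
ft_force: [-0.6, -0.0, -9.2]
grip_width: 0.0192
```

```bash
python3 - <<'E'
from plan import *
lip();show(*pour(-.03,.045,.28),n=6)
E
```

```text
lip in grate [ 0.0004 -0.0263  0.0593] tilt 0.012214318865366978 clock 8.4 F [-0.5641 -0.0313 -9.2312] q [-0.2948  0.4107  0.3113  1.483   0.0038 -0.2223]
[np.float64(0.2), np.float64(4.8), np.float64(-2.4), np.float64(2.7), np.float64(-0.1), np.float64(-0.0)]
[np.float64(0.2), np.float64(4.7), np.float64(-2.6), np.float64(2.7), np.float64(-0.1), np.float64(-0.0)]
[np.float64(0.2), np.float64(4.5), np.float64(-2.9), np.float64(2.7), np.float64(-0.1), np.float64(-0.0)]
[np.float64(0.2), np.float64(4.4), np.float64(-3.1), np.float64(2.7), np.float64(-0.1), np.float64(-0.0)]
[np.float64(0.2), np.float64(4.2), np.float64(-3.3), np.float64(2.7), np.float64(-0.1), np.float64(-0.0)]
[np.float64(0.2), np.float64(4.1), np.float64(-3.5), np.float64(2.7), np.float64(-0.1), np.float64(-0.0)]
clock 8.4 at [ 0.5577 -0.1681  0.2572]
```

jog_arm(deltas=[[[0,5,-2,2.7,0,0,10],[0,5,-2,2.7,0,0,10],[0,5,-2,2.7,0,0,10],[0,5,-3,2.7,0,0,10],[0,4,-3,2.7,0,0,10]]])

```text
clock: 8.9
eef_pos: [0.557, -0.1493, 0.2651]
tool_rot: [0.041, 0.992, -0.118, -0.013]
ft_force: [-0.6, -0.5, -9.5]
grip_width: 0.0191
```

```bash
python3 - <<'E'
from plan import *
lip();show(*pour(-.03,.025,.36),n=8)
E
```

```text
lip in grate [-0.0016 -0.0345  0.042 ] tilt 0.23762116493159355 clock 8.9 F [-0.5514 -0.5486 -9.5292] q [-0.1377  0.3815  0.2664  1.4586 -0.2376 -0.0551]
[np.float64(-0.1), np.float64(2.7), np.float64(0.2), np.float64(0.9), np.float64(-0.1), np.float64(-0.1)]
[np.float64(-0.1), np.float64(2.7), np.float64(0.2), np.float64(0.9), np.float64(-0.1), np.float64(-0.1)]
[np.float64(-0.1), np.float64(2.7), np.float64(0.2), np.float64(0.9), np.float64(-0.1), np.float64(-0.1)]
[np.float64(-0.1), np.float64(2.7), np.float64(0.1), np.float64(0.9), np.float64(-0.1), np.float64(-0.1)]
[np.float64(-0.1), np.float64(2.7), np.float64(0.1), np.float64(0.9), np.float64(-0.1), np.float64(-0.1)]
[np.float64(-0.1), np.float64(2.7), np.float64(0.0), np.float64(0.9), np.float64(-0.1), np.float64(-0.1)]
[np.float64(-0.1), np.float64(2.7), np.float64(-0.0), np.float64(0.9), np.float64(-0.1), np.float64(-0.1)]
[np.float64(-0.1), np.float64(2.7), np.float64(-0.0), np.float64(0.9), np.float64(-0.1), np.float64(-0.1)]
clock 8.9 at [ 0.557  -0.1493  0.2651]
```

jog_arm(deltas=[[[0,2.7,0.2,0.9,0,0,10],[0,2.7,0.2,0.9,0,0,10],[0,2.7,0.2,0.9,0,0,10],[0,2.7,0.2,0.9,0,0,10],[0,2.7,0.2,0.9,0,0,10]]])

```text
clock: 9.4
eef_pos: [0.5573, -0.1372, 0.2594]
tool_rot: [0.042, 0.987, -0.157, -0.015]
ft_force: [-0.6, -0.6, -9.1]
grip_width: 0.0193
```

jog_arm(deltas=[[[0,2.7,0,0.9,0,0,10],[0,2.7,0,0.9,0,0,10],[0,2.7,0,0.9,0,0,10],[0,0,0,0,0,0,10]]])

```text
clock: 9.8
eef_pos: [0.5581, -0.128, 0.2558]
tool_rot: [0.042, 0.982, -0.181, -0.017]
ft_force: [-0.8, -0.3, -8.9]
grip_width: 0.0189
```

```bash
python3 - <<'E'
from plan import *
lip();show(*pour(-.03,.022,.46),n=8)
for n in['scene','side']:cv2.imwrite(f'pics/{n}4.png',camera(n)[:,:,::-1])
a=cv2.imread('pics/scene4.png')[120:330,190:430];b=cv2.imread('pics/side4.png')[120:330,220:460]
cv2.imwrite('pics/v4.png',cv2.resize(np.hstack([a,b]),(800,350)))
E
```

```text
lip in grate [-0.0024 -0.0298  0.0222] tilt 0.3658272000049063 clock 9.8 F [-0.7657 -0.3386 -8.9127] q [-0.0357  0.3938  0.2307  1.4453 -0.364   0.0557]
[np.float64(-0.1), np.float64(1.2), np.float64(-1.3), np.float64(0.7), np.float64(-0.2), np.float64(-0.1)]
[np.float64(-0.1), np.float64(1.2), np.float64(-1.3), np.float64(0.7), np.float64(-0.2), np.float64(-0.1)]
[np.float64(-0.1), np.float64(1.2), np.float64(-1.3), np.float64(0.7), np.float64(-0.2), np.float64(-0.1)]
[np.float64(-0.2), np.float64(1.2), np.float64(-1.3), np.float64(0.7), np.float64(-0.2), np.float64(-0.1)]
[np.float64(-0.2), np.float64(1.2), np.float64(-1.3), np.float64(0.7), np.float64(-0.2), np.float64(-0.1)]
[np.float64(-0.2), np.float64(1.1), np.float64(-1.4), np.float64(0.7), np.float64(-0.2), np.float64(-0.1)]
[np.float64(-0.2), np.float64(1.1), np.float64(-1.4), np.float64(0.7), np.float64(-0.2), np.float64(-0.1)]
[np.float64(-0.2), np.float64(1.1), np.float64(-1.4), np.float64(0.7), np.float64(-0.2), np.float64(-0.1)]
clock 9.8 at [ 0.5581 -0.128   0.2558]
```

View pics/v4.png

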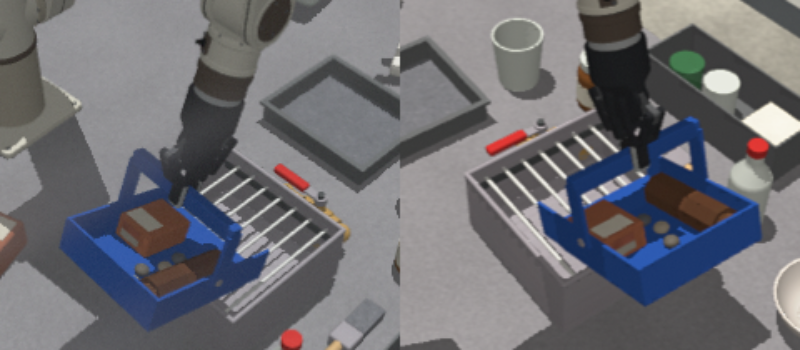

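The pan is tilted with its lip inside the trough walls, low over the bars. The brick, peg and pebbles are still in it. I'll tip further, slowly.

jog_arm(deltas=[[[0,1.2,-1.2,0.8,0,0,10],[0,1.2,-1.2,0.8,0,0,10],[0,1.2,-1.2,0.8,0,0,10],[0,1.2,-1.2,0.8,0,0,10],[0,0,0,0,0,0,10]]])

```text
clock: 10.4
eef_pos: [0.5591, -0.1222, 0.2597]
tool_rot: [0.042, 0.977, -0.21, -0.017]
ft_force: [-0.3, -0.2, -10.4]
grip_width: 0.0187
```

jog_arm(deltas=[[[0,1.2,-1.3,0.8,0,0,10],[0,1.2,-1.3,0.8,0,0,10],[0,0,0,0,0,0,10],[0,0,0,0,0,0,10]]])

```text
clock: 10.8
eef_pos: [0.5597, -0.1183, 0.2612]
tool_rot: [0.042, 0.973, -0.225, -0.017]
ft_force: [-0.6, -0.6, -9.8]
grip_width: 0.0189
```

```bash
cat > look.py <<'E'
from plan import *
import sys
lip()
a=camera('scene')[120:330,190:430,::-1];b=camera('side')[120:330,220:460,::-1]
cv2.imwrite(sys.argv[1],cv2.resize(np.hstack([a,b]),(800,350)))
E
python3 look.py pics/v5.png
python3 - <<'E'
from plan import *
show(*pour(-.03,.022,.52),n=4)
E
```

```text
lip in grate [-0.0013 -0.0323  0.0215] tilt 0.4557031466947599 clock 10.8 F [-0.618  -0.6128 -9.8064] q [ 0.0248  0.4084  0.2377  1.4706 -0.4506  0.1264]
[np.float64(-0.0), np.float64(2.2), np.float64(-2.2), np.float64(0.9), np.float64(-0.3), np.float64(-0.2)]
[np.float64(-0.1), np.float64(2.1), np.float64(-2.2), np.float64(0.9), np.float64(-0.3), np.float64(-0.2)]
[np.float64(-0.1), np.float64(2.1), np.float64(-2.3), np.float64(0.9), np.float64(-0.3), np.float64(-0.2)]
[np.float64(-0.1), np.float64(2.1), np.float64(-2.3), np.float64(0.9), np.float64(-0.3), np.float64(-0.2)]
clock 10.9 at [ 0.5597 -0.1185  0.2612]
```

View pics/v5.png

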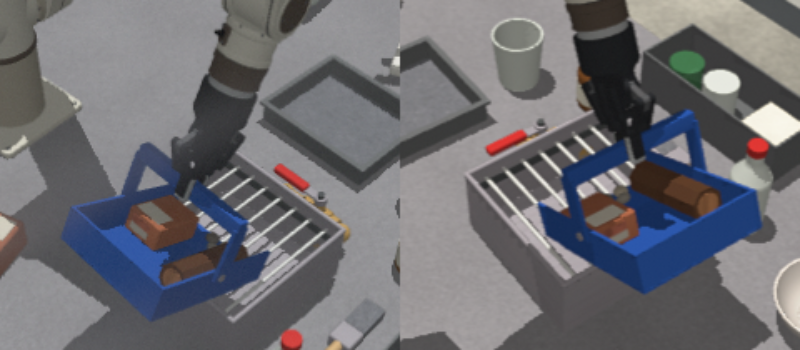

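The finds have slid forward to the ramp at the mouth. I keep tipping.

jog_arm(deltas=[[[0,1.7,-1.8,0.8,0,0,10],[0,1.7,-1.8,0.8,0,0,10],[0,1.7,-1.8,0.8,0,0,10],[0,0,0,0,0,0,10],[0,0,0,0,0,0,10]]])

```text
clock: 11.4
eef_pos: [0.5606, -0.1118, 0.2647]
tool_rot: [0.042, 0.968, -0.248, -0.018]
ft_force: [0.3, 0.0, -3.5]
grip_width: 0.0189
```

jog_arm(deltas=[[[0,1.7,-1.8,0.8,0,0,10],[0,1.7,-1.8,0.8,0,0,10],[0,0,0,0,0,0,10],[0,0,0,0,0,0,10],[0,0,0,0,0,0,10]]])

```text
clock: 11.9
eef_pos: [0.5622, -0.1074, 0.2691]
tool_rot: [0.042, 0.963, -0.264, -0.016]
ft_force: [-0.1, -1.1, -6.0]
grip_width: 0.0188
```

jog_arm(deltas=[[[0,1.7,-1.8,0.8,0,0,10],[0,1.7,-1.8,0.8,0,0,10],[0,0,0,0,0,0,10],[0,0,0,0,0,0,10],[0,0,0,0,0,0,10]]])

```text
clock: 12.4
eef_pos: [0.5628, -0.1029, 0.2711]
tool_rot: [0.042, 0.959, -0.279, -0.016]
ft_force: [-0.9, -1.7, -5.7]
grip_width: 0.0189
```

```bash
python3 look.py pics/v6.png
python3 - <<'E'
from plan import *
show(*pour(-.03,.022,.65),n=6)
E
```

```text
lip in grate [ 0.0014 -0.0327  0.0255] tilt 0.5673244652023433 clock 12.4 F [-0.8723 -1.691  -5.6871] q [ 0.1021  0.4364  0.2616  1.5243 -0.5542  0.2263]
[np.float64(0.3), np.float64(2.1), np.float64(-1.3), np.float64(0.8), np.float64(-0.2), np.float64(-0.1)]
[np.float64(0.3), np.float64(2.1), np.float64(-1.3), np.float64(0.8), np.float64(-0.2), np.float64(-0.1)]
[np.float64(0.3), np.float64(2.1), np.float64(-1.3), np.float64(0.8), np.float64(-0.2), np.float64(-0.1)]
[np.float64(0.3), np.float64(2.1), np.float64(-1.4), np.float64(0.8), np.float64(-0.2), np.float64(-0.1)]
[np.float64(0.3), np.float64(2.0), np.float64(-1.4), np.float64(0.8), np.float64(-0.2), np.float64(-0.1)]
[np.float64(0.3), np.float64(2.0), np.float64(-1.4), np.float64(0.8), np.float64(-0.2), np.float64(-0.1)]
clock 12.5 at [ 0.5627 -0.1029  0.2711]
```

View pics/v6.png

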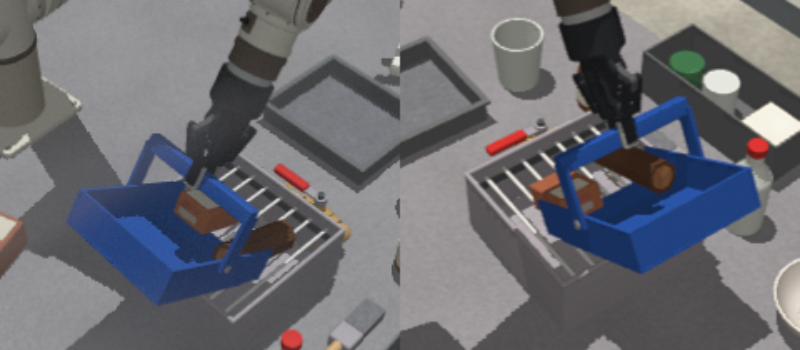

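Both pieces are nose-down on the bars with their tails on the lip. I'll draw the pan back slowly while tipping further.

```bash
python3 - <<'E'
from plan import *
show(*pour(-.085,.024,.68),n=10)
E
```

```text
[np.float64(0.1), np.float64(-3.1), np.float64(1.7), np.float64(0.6), np.float64(-0.1), np.float64(-0.1)]
[np.float64(0.1), np.float64(-3.1), np.float64(1.7), np.float64(0.6), np.float64(-0.1), np.float64(-0.1)]
[np.float64(0.1), np.float64(-3.1), np.float64(1.8), np.float64(0.6), np.float64(-0.1), np.float64(-0.1)]
[np.float64(0.1), np.float64(-3.1), np.float64(1.8), np.float64(0.6), np.float64(-0.1), np.float64(-0.1)]
[np.float64(0.1), np.float64(-3.1), np.float64(1.8), np.float64(0.6), np.float64(-0.1), np.float64(-0.1)]
[np.float64(0.1), np.float64(-3.0), np.float64(1.9), np.float64(0.6), np.float64(-0.1), np.float64(-0.1)]
[np.float64(0.1), np.float64(-3.0), np.float64(1.9), np.float64(0.6), np.float64(-0.1), np.float64(-0.1)]
[np.float64(0.1), np.float64(-3.0), np.float64(1.9), np.float64(0.6), np.float64(-0.1), np.float64(-0.1)]
[np.float64(0.1), np.float64(-3.0), np.float64(2.0), np.float64(0.6), np.float64(-0.1), np.float64(-0.1)]
[np.float64(0.1), np.float64(-3.0), np.float64(2.0), np.float64(0.6), np.float64(-0.1), np.float64(-0.1)]
clock 12.5 at [ 0.5627 -0.1029  0.2711]
```

jog_arm(deltas=[[[0,-3,1.8,0.6,0,0,10],[0,-3,1.8,0.6,0,0,10],[0,-3,1.8,0.6,0,0,10],[0,-3,1.8,0.6,0,0,10],[0,-3,1.8,0.6,0,0,10]]])

```text
clock: 13.0
eef_pos: [0.5613, -0.1211, 0.2719]
tool_rot: [0.042, 0.951, -0.305, -0.017]
ft_force: [0.0, -0.0, -4.9]
grip_width: 0.0187
```

jog_arm(deltas=[[[0,-3,1.9,0.6,0,0,10],[0,-3,1.9,0.6,0,0,10],[0,-3,1.9,0.6,0,0,10],[0,-3,1.9,0.6,0,0,10],[0,-3,1.9,0.6,0,0,10]]])

```text
clock: 13.5
eef_pos: [0.5599, -0.1404, 0.2745]
tool_rot: [0.042, 0.942, -0.332, -0.017]
ft_force: [0.4, -0.3, -2.4]
grip_width: 0.019
```

```bash
python3 look.py pics/v7.png
python3 - <<'E'
from plan import *
show(*pour(-.105,.04,.85),n=8)
E
```

```text
lip in grate [ 0.0011 -0.0867  0.0249] tilt 0.6784060322451909 clock 13.5 F [ 0.3548 -0.2959 -2.4314] q [ 0.0849  0.4414  0.2267  1.5001 -0.6653  0.223 ]
[np.float64(0.2), np.float64(-0.7), np.float64(-2.4), np.float64(1.2), np.float64(-0.1), np.float64(-0.1)]
[np.float64(0.2), np.float64(-0.7), np.float64(-2.3), np.float64(1.2), np.float64(-0.1), np.float64(-0.1)]
[np.float64(0.2), np.float64(-0.8), np.float64(-2.3), np.float64(1.2), np.float64(-0.1), np.float64(-0.1)]
[np.float64(0.2), np.float64(-0.8), np.float64(-2.3), np.float64(1.2), np.float64(-0.1), np.float64(-0.1)]
[np.float64(0.2), np.float64(-0.9), np.float64(-2.3), np.float64(1.2), np.float64(-0.1), np.float64(-0.1)]
[np.float64(0.2), np.float64(-0.9), np.float64(-2.3), np.float64(1.2), np.float64(-0.1), np.float64(-0.1)]
[np.float64(0.1), np.float64(-0.9), np.float64(-2.3), np.float64(1.2), np.float64(-0.1), np.float64(-0.1)]
[np.float64(0.1), np.float64(-1.0), np.float64(-2.2), np.float64(1.2), np.float64(-0.1), np.float64(-0.1)]
clock 13.6 at [ 0.5598 -0.1405  0.2743]
```

View pics/v7.png

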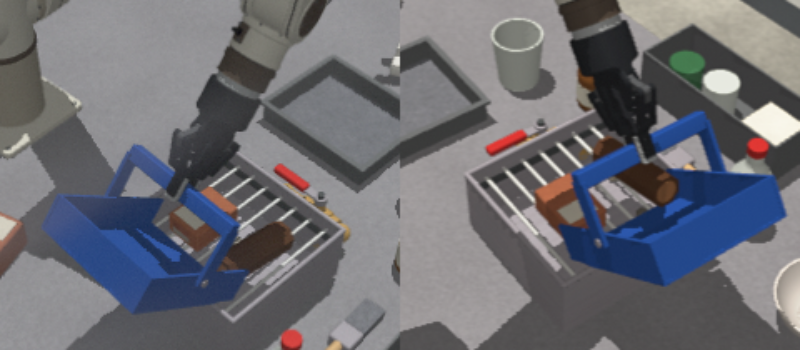

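Brick and peg lie on the bars, and the wrist load of 2.4 N is about the empty pan's weight. I tip a bit more to clear stragglers, raising the lip.

jog_arm(deltas=[[[0,-0.7,-2.3,1.4,0,0,10],[0,-0.7,-2.3,1.4,0,0,10],[0,-0.8,-2.3,1.4,0,0,10],[0,-0.8,-2.3,1.4,0,0,10],[0,-0.8,-2.3,1.4,0,0,10]]])

```text
clock: 14.1
eef_pos: [0.5609, -0.1353, 0.2873]
tool_rot: [0.041, 0.918, -0.393, -0.019]
ft_force: [1.2, -0.4, -2.5]
grip_width: 0.0187
```

jog_arm(deltas=[[[0,-0.7,-2.3,1.4,0,0,10],[0,-0.7,-2.3,1.4,0,0,10],[0,0,0,0,0,0,10],[0,0,0,0,0,0,10],[0,0,0,0,0,0,10]]])

```text
clock: 14.6
eef_pos: [0.562, -0.131, 0.2914]
tool_rot: [0.039, 0.907, -0.418, -0.02]
ft_force: [-0.9, -0.3, -1.1]
grip_width: 0.019
```

```bash
python3 - <<'E'
from plan import *
lip();show([.452,-.40,.32],down(1.6+np.pi/2))
E
```

```text
lip in grate [ 0.0023 -0.1052  0.0391] tilt 0.863913506184167 clock 14.6 F [-0.9008 -0.2734 -1.1283] q [ 0.1681  0.5044  0.2601  1.6169 -0.826   0.3826]
[np.float64(12.3), np.float64(-28.8), np.float64(27.5), np.float64(-7.1), np.float64(-0.4), np.float64(-0.9)]
[np.float64(13.0), np.float64(-31.8), np.float64(23.7), np.float64(-7.1), np.float64(-0.4), np.float64(-0.9)]
[np.float64(13.6), np.float64(-34.3), np.float64(19.5), np.float64(-7.1), np.float64(-0.4), np.float64(-0.9)]
[np.float64(14.3), np.float64(-36.2), np.float64(15.1), np.float64(-7.1), np.float64(-0.4), np.float64(-0.9)]
[np.float64(15.0), np.float64(-37.5), np.float64(10.4), np.float64(-7.1), np.float64(-0.4), np.float64(-0.9)]
[np.float64(15.6), np.float64(-38.3), np.float64(5.6), np.float64(-7.1), np.float64(-0.4), np.float64(-0.9)]
[np.float64(16.2), np.float64(-38.4), np.float64(0.8), np.float64(-7.1), np.float64(-0.4), np.float64(-0.9)]
clock 14.6 at [ 0.562  -0.131   0.2914]
```

jog_arm(deltas=[[[0,-18,-16,0,0,0,10],[12,-29,25,-7.1,-0.4,-0.9,10],[13,-32,22,-7.1,-0.4,-0.9,10],[14,-34,18,-7.1,-0.4,-0.9,10],[14,-36,14,-7.1,-0.4,-0.9,10]]])

```text
clock: 15.1
eef_pos: [0.5038, -0.2749, 0.3308]
tool_rot: [-0.004, 0.984, -0.176, -0.013]
ft_force: [2.2, -0.6, -2.5]
grip_width: 0.0188
```

jog_arm(deltas=[[[15,-37,10,-7.1,-0.4,-0.9,10],[16,-38,6,-7.1,-0.4,-0.9,10],[16,-38,2,-7.1,-0.4,-0.9,10]]])

```text
clock: 15.4
eef_pos: [0.4553, -0.3949, 0.3471]
tool_rot: [-0.028, 1.0, 0.012, -0.002]
ft_force: [2.3, -0.1, -1.8]
grip_width: 0.0189
```

```bash
python3 - <<'E'
from plan import *
lip();show([.45,-.40,.135],down(1.6+np.pi/2))
for n in['scene','side']:cv2.imwrite(f'pics/{n}8.png',camera(n)[:,:,::-1])
a=cv2.imread('pics/scene8.png')[200:380,120:420];b=cv2.imread('pics/side8.png')[170:350,250:500]
cv2.imwrite('pics/v8.png',np.vstack([cv2.resize(a,(500,300),interpolation=3),cv2.resize(b,(500,300))]))
C={n:cam(n) for n in['scene','side']}
for t,z in[('brick',.12),('peg',.12),('pebble0',.1)]:
    for n in C:
        for r in masks_of(t,n)[:4]:print(t,n,round(r['conf'],2),r['at'],r['pixels'].sum(),onz(C[n],r['at'],z)[0])
E
```

```text
lip in grate [-0.1009 -0.2588  0.1512] tilt 0.02387903591832052 clock 15.4 F [ 2.2583 -0.1332 -1.7967] q [-0.7218  0.4752  0.6413  1.7559  0.0144 -0.7787]
[np.float64(1.0), np.float64(-2.0), np.float64(42.4), np.float64(0.3), np.float64(-0.0), np.float64(0.3)]
[np.float64(1.0), np.float64(-1.8), np.float64(42.4), np.float64(0.3), np.float64(-0.0), np.float64(0.3)]
[np.float64(1.0), np.float64(-1.6), np.float64(42.4), np.float64(0.3), np.float64(-0.0), np.float64(0.3)]
[np.float64(1.0), np.float64(-1.4), np.float64(42.4), np.float64(0.3), np.float64(-0.0), np.float64(0.3)]
[np.float64(1.1), np.float64(-1.2), np.float64(42.4), np.float64(0.3), np.float64(-0.0), np.float64(0.3)]
clock 15.4 at [ 0.4553 -0.3949  0.3471]
brick scene 0.64 [311.5, 251.1] 987 [ 0.5216 -0.041   0.12  ]
brick side 0.89 [289.6, 407.8] 3280 [ 0.2118 -0.3124  0.12  ]
brick side 0.81 [322.3, 246.3] 1187 [ 0.52   -0.0448  0.12  ]
peg scene 0.62 [341.4, 280.7] 1058 [ 0.6413 -0.064   0.12  ]
peg side 0.76 [363.1, 227.2] 1140 [ 0.6358 -0.0615  0.12  ]
peg side 0.71 [366.8, 248.8] 44 [ 0.5955 -0.1174  0.12  ]
pebble0 scene 0.53 [179.0, 285.4] 8544 [ 0.3378 -0.3372  0.1   ]
pebble0 side 0.54 [366.8, 247.6] 36 [ 0.6108 -0.1032  0.1   ]
```

View pics/v8.png

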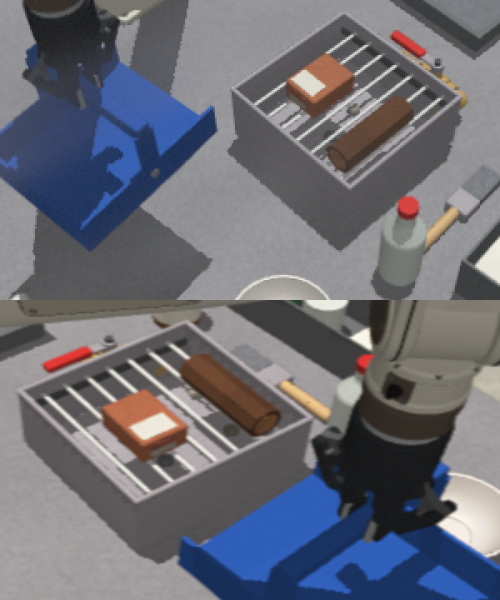

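Both pieces lie flat on the bars, the brick at about (0.52,-0.04) and the peg at about (0.64,-0.06). The pan looks empty, so I set it down.

jog_arm(deltas=[[[1,-2,45,0.3,0,0.3,10],[1,-2,48,0.3,0,0,10],[1,-2,48,0.3,0,0,10],[1,-1,48,0.3,0,0,10],[0,-1,25,0.3,0,0,10]]])

```text
clock: 16.3
eef_pos: [0.4635, -0.3896, 0.1386]
tool_rot: [-0.038, 0.999, -0.013, 0.006]
ft_force: [0.1, 0.5, -3.0]
grip_width: 0.019
```

```bash
python3 - <<'E'
from plan import *
lip();show([.45,-.40,.1125],down(1.6+np.pi/2))
E
```

```text
lip in grate [-0.0934 -0.258  -0.0632] tilt 0.02860789490985012 clock 16.3 F [ 0.1233  0.5182 -3.0183] q [-0.693   0.4793  0.1065  1.172  -0.012  -0.7698]
[np.float64(14.5), np.float64(-8.7), np.float64(26.1), np.float64(-1.5), np.float64(0.6), np.float64(2.7)]
clock 16.3 at [ 0.4635 -0.3896  0.1386]
```

jog_arm(deltas=[[[3,-3,12,-1.5,0.6,0,10],[0,0,8,0,0,0,10],[0,0,5,0,0,0,10],[0,0,3,0,0,0,10]]])

```text
clock: 16.7
eef_pos: [0.4635, -0.3874, 0.1122]
tool_rot: [-0.044, 0.999, -0.0, -0.0]
ft_force: [-5.4, 1.0, 11.4]
grip_width: 0.019
```

```bash
python3 - <<'E'
from plan import *
lip()
E
```

```text
lip in grate [-0.0962 -0.2535 -0.0865] tilt 0.0009492148295376524 clock 16.7 F [-5.4452  1.0375 11.3812] q [-0.6957  0.5166  0.096   1.1505 -0.0009 -0.7834]
```

jog_arm(deltas=[[[0,0,0,0,0,0,60],[0,0,0,0,0,0,60],[0,0,-20,0,0,0,60],[0,0,-45,0,0,0,60],[0,0,-48,0,0,0,80]]])

```text
clock: 17.2
eef_pos: [0.4632, -0.387, 0.2271]
tool_rot: [-0.044, 0.999, 0.0, -0.001]
ft_force: [2.2, -0.4, 0.7]
grip_width: 0.0729
```

```bash
python3 - <<'E'
from plan import *
p,r=cur();print(get_obs()['grip_width'])
show([.555,-.06,.33],down(np.pi*.5-.068))
show([.555,-.06,.33],down(np.pi-.068))
E
```

```text
0.07294984514190425
[np.float64(-10.0), np.float64(26.5), np.float64(-8.6), np.float64(-0.0), np.float64(-0.0), np.float64(8.2)]
[np.float64(-6.1), np.float64(27.6), np.float64(-8.6), np.float64(-0.0), np.float64(-0.0), np.float64(8.2)]
[np.float64(-2.1), np.float64(28.2), np.float64(-8.6), np.float64(-0.0), np.float64(-0.0), np.float64(8.2)]
[np.float64(2.0), np.float64(28.2), np.float64(-8.6), np.float64(-0.0), np.float64(-0.0), np.float64(8.2)]
[np.float64(6.0), np.float64(27.7), np.float64(-8.6), np.float64(-0.0), np.float64(-0.0), np.float64(8.2)]
[np.float64(9.9), np.float64(26.5), np.float64(-8.6), np.float64(-0.0), np.float64(-0.0), np.float64(8.2)]
[np.float64(13.6), np.float64(24.8), np.float64(-8.6), np.float64(-0.0), np.float64(-0.0), np.float64(8.2)]
[np.float64(17.0), np.float64(22.6), np.float64(-8.6), np.float64(-0.0), np.float64(-0.0), np.float64(8.2)]
[np.float64(20.1), np.float64(19.9), np.float64(-8.6), np.float64(-0.0), np.float64(-0.0), np.float64(8.2)]
[np.float64(22.8), np.float64(16.8), np.float64(-8.6), np.float64(-0.0), np.float64(-0.0), np.float64(8.2)]
[n
[... 463 characters left out ...]
4(1.1)]
[np.float64(-13.4), np.float64(40.3), np.float64(-12.9), np.float64(0.0), np.float64(-0.0), np.float64(1.1)]
[np.float64(-12.7), np.float64(40.5), np.float64(-12.9), np.float64(0.0), np.float64(-0.0), np.float64(1.1)]
[np.float64(-11.9), np.float64(40.8), np.float64(-12.9), np.float64(0.0), np.float64(-0.0), np.float64(1.1)]
[np.float64(-11.1), np.float64(41.0), np.float64(-12.9), np.float64(0.0), np.float64(-0.0), np.float64(1.1)]
[np.float64(-10.3), np.float64(41.2), np.float64(-12.9), np.float64(0.0), np.float64(-0.0), np.float64(1.1)]
[np.float64(-9.5), np.float64(41.4), np.float64(-12.9), np.float64(0.0), np.float64(-0.0), np.float64(1.1)]
clock 17.2 at [ 0.4632 -0.387   0.2271]
```

jog_arm(deltas=[[[-10,27,-9,0,0,8.3,80],[-6,28,-9,0,0,8.3,80],[-2,28,-9,0,0,8.3,80],[2,28,-9,0,0,8.3,80],[6,28,-9,0,0,8.3,80]]])

```text
clock: 17.7
eef_pos: [0.5076, -0.2545, 0.2881]
tool_rot: [0.326, 0.945, -0.004, 0.013]
ft_force: [-0.2, -0.3, -0.0]
grip_width: 0.08
```

jog_arm(deltas=[[[10,27,-9,0,0,8.3,84],[14,25,-9,0,0,8.3,84],[17,23,-9,0,0,8.3,84],[20,20,-9,0,0,8.3,84],[23,17,-9,0,0,8.3,84]]])

```text
clock: 18.2
eef_pos: [0.5544, -0.1138, 0.341]
tool_rot: [0.649, 0.761, 0.004, 0.021]
ft_force: [1.4, 0.3, -0.1]
grip_width: 0.0839
```

jog_arm(deltas=[[[25,13,-9,0,0,8.3,84],[27,10,-9,0,0,8.3,84],[10,2,0,0,0,0,84],[0,0,0,0,0,0,84]]])

```text
clock: 18.6
eef_pos: [0.579, -0.0447, 0.3654]
tool_rot: [0.753, 0.657, 0.011, 0.025]
ft_force: [0.4, -0.1, -0.7]
grip_width: 0.084
```

```bash
cat > fit2.py <<'E'
from plan import *
import sys
c=cam('wrist');im=camera('wrist')[:,:,::-1].copy();print(tool()[:3,3],get_obs()['clock'])
out=im.copy()
for t,P,z,h in[('brick',BRICK,.1,.04),('peg',PEG,.1,.046)]:
    for r in masks_of(t,'wrist')[:2]:
        m=r['pixels'];q=onz(c,[r['at']],.1+h)[0];print(t,round(r['conf'],2),r['at'],m.sum(),q)
        pts=np.argwhere(m)[:,::-1].astype(np.float32);rc=cv2.minAreaRect(pts);W=onz(c,cv2.boxPoints(rc),.1+h);print('   rect sides',np.linalg.norm(W[1]-W[0]),np.linalg.norm(W[2]-W[1]))
        b=min([fit(P,[(c,m)],[q[0],q[1],a],z) for a in(-.07,1.5)],key=lambda s:s[1]);print('   fit',*b)
        cv2.drawContours(out,cv2.findContours(m.astype(np.uint8),0,2)[0],-1,(0,255,0),1)
        for bx in place(P,b[0],z):
            for u in proj(c,bx):cv2.circle(out,tuple(np.int32(u)),3,(255,0,255),-1)
cv2.imwrite(sys.argv[1],out)
E
python3 fit2.py pics/w9.png
```

```text
[ 0.5788 -0.0453  0.3656] 18.65
brick 0.88 [106.8, 341.0] 3322 [ 0.3177 -0.1777  0.14  ]
   rect sides 0.10490104178966274 0.06873325765243558
   fit [ 0.2993 -0.1933  0.4967] 0.2978678038379531
brick 0.75 [253.6, 200.3] 5186 [ 0.525  -0.0351  0.14  ]
   rect sides 0.06582854128314515 0.08982204704347982
   fit [ 0.5234 -0.0409  1.46  ] 0.06843901562780674
peg 0.75 [360.7, 201.4] 5324 [ 0.6367 -0.0513  0.146 ]
   rect sides 0.0436152131537684 0.14124315159527362
   fit [ 0.6383 -0.0593  1.5485] 0.15357710651828294
```

View pics/w9.png

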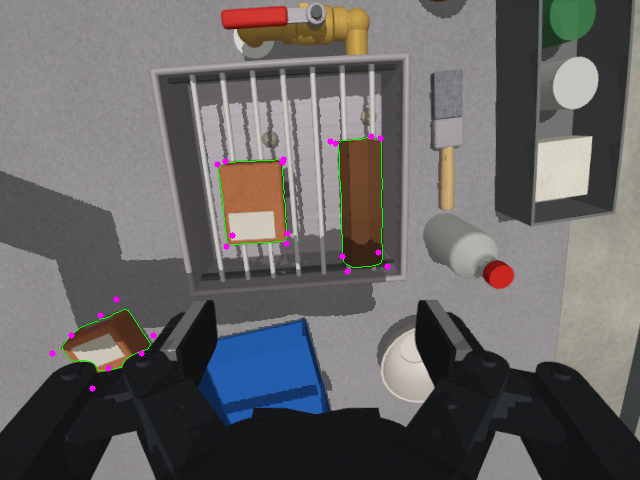

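Both objects are clearly seen: the brick at (0.523,-0.041) and the peg at (0.638,-0.058), each with its long axis close to the bars' direction. The pan is empty. I take the peg first.

```bash
python3 - <<'E'
from plan import *
c=cam('wrist')
m=masks_of('peg','wrist')[0]['pixels'];pts=np.argwhere(m)[:,::-1]
W=onz(c,pts,.135);mu=W.mean(0);v=np.linalg.svd((W-mu)[::5],full_matrices=False)[2][0];print(mu,np.arctan2(v[1],v[0]))
show([.638,-.058,.185],down(1.47));show([.638,-.058,.111],down(1.47))
E
```

```text
[ 0.6372 -0.0571  0.135 ] -1.6407736990557067
[np.float64(0.1), np.float64(10.4), np.float64(36.5), np.float64(0.6), np.float64(0.2), np.float64(-0.5)]
[np.float64(-0.2), np.float64(10.8), np.float64(36.4), np.float64(0.6), np.float64(0.2), np.float64(-0.5)]
[np.float64(-0.4), np.float64(11.1), np.float64(36.3), np.float64(0.6), np.float64(0.2), np.float64(-0.5)]
[np.float64(-0.6), np.float64(11.5), np.float64(36.2), np.float64(0.6), np.float64(0.2), np.float64(-0.5)]
[np.float64(-0.8), np.float64(11.8), np.float64(36.0), np.float64(0.6), np.float64(0.2), np.float64(-0.5)]
clock 18.8 at [ 0.5779 -0.0469  0.3646]
[np.float64(0.2), np.float64(8.0), np.float64(42.7), np.float64(0.5), np.float64(0.2), np.float64(-0.4)]
[np.float64(0.1), np.float64(8.4), np.float64(42.7), np.float64(0.5), np.float64(0.2), np.float64(-0.4)]
[np.float64(-0.1), np.float64(8.8), np.float64(42.6), np.float64(0.5), np.float64(0.2), np.float64(-0.4)]
[np.float64(-0.3), np.float64(9.1), np.float64(42.5), np.float64(0.5), np.float64(0.2), np.float64(-0.4)]
[np.float64(-0.5), np.float64(9.5), np.float64(42.4), np.float64(0.5), np.float64(0.2), np.float64(-0.4)]
[np.float64(-0.7), np.float64(9.8), np.float64(42.4), np.float64(0.5), np.float64(0.2), np.float64(-0.4)]
clock 18.8 at [ 0.5779 -0.0469  0.3646]
```

jog_arm(deltas=[[[0,11,37,0.6,0.2,-0.7,62],[0,11,37,0.6,0.2,-0.7,62],[0,11,37,0.6,0.2,-0.7,62],[0,11,36,0.6,0.2,-0.7,62],[-1,11,30,0.6,0.2,-0.7,62]]])

```text
clock: 19.3
eef_pos: [0.6402, -0.0645, 0.1915]
tool_rot: [0.736, 0.677, 0.003, 0.004]
ft_force: [1.6, 0.1, 0.3]
grip_width: 0.062
```

```bash
python3 - <<'E'
from plan import *
print(get_obs()['grip_width']);show([.6375,-.058,.17],down(1.49))
E
```

```text
0.0620004856514477
[np.float64(6.3), np.float64(-3.4), np.float64(21.4), np.float64(0.6), np.float64(0.0), np.float64(-0.2)]
clock 19.3 at [ 0.6402 -0.0645  0.1915]
```

jog_arm(deltas=[[[6,-4,22,0.6,0,-0.2,62],[0,0,0,0,0,0,62]]])

```text
clock: 19.5
eef_pos: [0.6335, -0.0616, 0.1611]
tool_rot: [0.736, 0.677, -0.005, -0.005]
ft_force: [-0.7, 0.2, 0.5]
grip_width: 0.062
```

```bash
python3 - <<'E'
from plan import *
show([.6375,-.058,.111],down(1.49),n=4)
E
```

```text
[np.float64(1.0), np.float64(1.1), np.float64(12.5), np.float64(-0.2), np.float64(0.0), np.float64(-0.0)]
[np.float64(1.0), np.float64(1.0), np.float64(12.5), np.float64(-0.2), np.float64(0.0), np.float64(-0.0)]
[np.float64(1.0), np.float64(1.0), np.float64(12.5), np.float64(-0.2), np.float64(0.0), np.float64(-0.0)]
[np.float64(1.0), np.float64(1.0), np.float64(12.5), np.float64(-0.2), np.float64(0.0), np.float64(-0.0)]
clock 19.5 at [ 0.6335 -0.0616  0.1611]
```

jog_arm(deltas=[[[1,3,12,-0.4,0,0,62],[1,1,13,0,0,0,62],[1,0,12,0,0,0,62],[1,0,11,0,0,0,62],[0,0,1,0,0,0,62]]])

```text
clock: 20.0
eef_pos: [0.6382, -0.0623, 0.113]
tool_rot: [0.737, 0.675, -0.001, -0.0]
ft_force: [-0.1, -0.4, -0.4]
grip_width: 0.0623
```

Centred with no contact. I close and lift.

jog_arm(deltas=[[[0,0,0,0,0,0,30],[0,0,0,0,0,0,30],[0,0,0,0,0,0,30],[0,0,-15,0,0,0,30],[0,0,-25,0,0,0,30]]])

```text
clock: 20.5
eef_pos: [0.6374, -0.062, 0.1512]
tool_rot: [0.737, 0.676, -0.003, -0.001]
ft_force: [0.7, -0.3, -2.5]
grip_width: 0.0454
```

```bash
cat >> plan.py <<'E'
TY=[.498,.396,-.08]
def tray(x,y,z,a): 
    r=R.from_euler('z',TY[2]);p=r.apply([x,y,0])+[TY[0],TY[1],z];return p,down(a)
E
python3 - <<'E'
from plan import *
print(get_obs()['grip_width'],get_obs()['ft_force']);t=tray(.055,0,.2,np.pi/2-.08);print(t[0]);show(*t)
E
```

```text
0.04540488415831766 [ 0.6568 -0.2816 -2.5329]
[0.5528 0.3916 0.2   ]
[np.float64(40.4), np.float64(-11.3), np.float64(-4.5), np.float64(-0.0), np.float64(0.0), np.float64(-0.0)]
[np.float64(40.4), np.float64(-11.2), np.float64(-4.5), np.float64(-0.0), np.float64(0.0), np.float64(-0.0)]
[np.float64(40.4), np.float64(-11.2), np.float64(-4.5), np.float64(-0.0), np.float64(0.0), np.float64(-0.0)]
[np.float64(40.4), np.float64(-11.2), np.float64(-4.5), np.float64(-0.0), np.float64(0.0), np.float64(-0.0)]
[np.float64(40.4), np.float64(-11.2), np.float64(-4.5), np.float64(-0.0), np.float64(0.0), np.float64(-0.0)]
[np.float64(40.4), np.float64(-11.1), np.float64(-4.5), np.float64(-0.0), np.float64(0.0), np.float64(-0.0)]
[np.float64(40.5), np.float64(-11.1), np.float64(-4.4), np.float64(-0.0), np.float64(0.0), np.float64(-0.0)]
[np.float64(40.5), np.float64(-11.1), np.float64(-4.4), np.float64(-0.0), np.float64(0.0), np.float64(-0.0)]
[np.float64(40.5), np.float64(-11.0), np.float64(-4.4), np.float64(-0.0), np.float64(0.0), np.float64(-0.0)]
[np.float64(40.5), np.float64(-11.0), np.float64(-4.4), np.float64(-0.0), np.float64(0.0), np.float64(-0.0)]
[np.float64(40.5), np.float64(-11.0), np.float64(-4.4), np.float64(-0.0), np.float64(0.0), np.float64(-0.0)]
clock 20.5 at [ 0.6374 -0.062   0.1512]
```

jog_arm(deltas=[[[10,-3,-35,0,0,0,30],[30,-8,-20,0,0,0,30],[42,-12,-4,0,0,0,30],[45,-13,0,0,0,0,30],[45,-13,0,0,0,0,30]]])

```text
clock: 21.0
eef_pos: [0.604, 0.1116, 0.2148]
tool_rot: [0.742, 0.671, -0.003, -0.0]
ft_force: [0.6, 1.1, -2.4]
grip_width: 0.0459
```

jog_arm(deltas=[[[45,-13,0,0,0,0,30],[45,-13,0,0,0,0,30],[45,-13,0,0,0,0,30],[45,-12,0,0,0,0,30],[45,-12,0,0,0,0,30]]])

```text
clock: 21.5
eef_pos: [0.5582, 0.3493, 0.2139]
tool_rot: [0.742, 0.67, -0.006, -0.001]
ft_force: [1.4, 0.3, -1.8]
grip_width: 0.046
```

```bash
python3 - <<'E'
from plan import *
print(get_obs()['grip_width'],get_obs()['ft_force']);show(*tray(.055,0,.1,np.pi/2-.08))
E
```

```text
0.04595388158865455 [ 1.3625  0.2929 -1.8302]
[np.float64(14.1), np.float64(-2.9), np.float64(37.9), np.float64(-0.2), np.float64(0.1), np.float64(-0.4)]
[np.float64(14.1), np.float64(-2.9), np.float64(37.9), np.float64(-0.2), np.float64(0.1), np.float64(-0.4)]
[np.float64(14.0), np.float64(-2.9), np.float64(38.0), np.float64(-0.2), np.float64(0.1), np.float64(-0.4)]
clock 21.5 at [0.5582 0.3493 0.2139]
```

jog_arm(deltas=[[[13,-3,30,-0.2,0,-0.4,30],[12,-3,40,-0.2,0,-0.4,30],[10,-2,40,-0.2,0,-0.4,30],[0,0,0,0,0,0,30]]])

```text
clock: 21.9
eef_pos: [0.5477, 0.3947, 0.1007]
tool_rot: [0.73, 0.683, -0.002, 0.002]
ft_force: [-1.6, -2.2, -3.1]
grip_width: 0.0456
```

```bash
python3 - <<'E'
from plan import *
print(get_obs()['grip_width'],get_obs()['ft_force']);show(*tray(.055,-.003,.022,np.pi/2-.08),n=5)
E
```

```text
0.045558277386116584 [-1.6055 -2.2003 -3.0624]
[np.float64(-1.1), np.float64(1.0), np.float64(15.8), np.float64(0.0), np.float64(0.1), np.float64(0.2)]
[np.float64(-1.1), np.float64(1.0), np.float64(15.8), np.float64(0.0), np.float64(0.1), np.float64(0.2)]
[np.float64(-1.1), np.float64(1.0), np.float64(15.8), np.float64(0.0), np.float64(0.1), np.float64(0.2)]
[np.float64(-1.1), np.float64(1.1), np.float64(15.8), np.float64(0.0), np.float64(0.1), np.float64(0.2)]
[np.float64(-1.1), np.float64(1.1), np.float64(15.7), np.float64(0.0), np.float64(0.1), np.float64(0.2)]
clock 21.9 at [0.5477 0.3947 0.1007]
```

jog_arm(deltas=[[[-1,2,24,0,0,0,30],[-1,2,24,0,0,0,30],[-1,1,18,0,0,0,30],[-1,0,7,0,0,0,30],[0,0,2,0,0,0,30]]])

```text
clock: 22.4
eef_pos: [0.555, 0.389, 0.0315]
tool_rot: [0.731, 0.683, -0.0, 0.003]
ft_force: [1.4, -0.3, -3.2]
grip_width: 0.0456
```

jog_arm(deltas=[[[0,0,5,0,0,0,30],[0,0,4,0,0,0,30],[0,0,2,0,0,0,30],[0,0,1,0,0,0,30]]])

```text
clock: 22.8
eef_pos: [0.5578, 0.3899, 0.0258]
tool_rot: [0.731, 0.682, 0.004, 0.003]
ft_force: [-0.3, -0.5, -2.2]
grip_width: 0.0457
```

jog_arm(deltas=[[[0,-2,4,0,0,0,30],[0,0,3,0,0,0,30],[0,0,2,0,0,0,30]]])

```text
clock: 23.1
eef_pos: [0.5587, 0.3906, 0.0257]
tool_rot: [0.731, 0.682, 0.008, 0.005]
ft_force: [-2.4, -1.7, 1.7]
grip_width: 0.0458
```

jog_arm(deltas=[[[0,0,3,0,0,0,30],[0,0,3,0,0,0,30]]])

```text
clock: 23.3
eef_pos: [0.5588, 0.3906, 0.0255]
tool_rot: [0.731, 0.682, 0.009, 0.006]
ft_force: [-6.5, -5.5, 14.3]
grip_width: 0.0456
```

```bash
python3 - <<'E'
from plan import *
im=camera('side')[:,:,::-1];cv2.imwrite('pics/s10.png',im);im2=camera('scene')[:,:,::-1];
C={n:cam(n) for n in['scene','side']}
for n in C:
  for r in masks_of('peg',n)[:2]:
    m=r['pixels'];pts=np.argwhere(m)[:,::-1];W=onz(C[n],pts,.03);mu=W.mean(0);v=np.linalg.svd(W-mu,full_matrices=False)[2][0];t=(W-mu)@v
    print(n,round(r['conf'],2),r['at'],m.sum(),mu,v,t.min(),t.max())
print(get_obs()['ft_force'],tool())
E
```

```text
scene 0.7 [383.7, 191.9] 3074 [0.4904 0.3697 0.03  ] [ 0.9712 -0.2381  0.    ] -0.14620229603656154 0.15097167510381887
scene 0.59 [406.0, 202.0] 417 [0.5513 0.3622 0.03  ] [-0.1276  0.9918 -0.    ] -0.05927512204719299 0.08163906299060833
side 0.63 [237.0, 176.5] 491 [0.5592 0.3687 0.03  ] [0.2337 0.9723 0.    ] -0.06175879951766679 0.07933427880304744
[-6.4025 -4.1939 14.2907] [[ 0.0693  0.9974  0.0208  0.5588]
 [ 0.9976 -0.0694  0.0043  0.3906]
 [ 0.0057  0.0205 -0.9998  0.0255]
 [ 0.      0.      0.      1.    ]]
```

The peg is supported by the tray floor (14 N, well below 100). I release.

jog_arm(deltas=[[[0,0,0,0,0,0,56],[0,0,0,0,0,0,60],[0,0,-12,0,0,0,60],[0,0,-35,0,0,0,60],[0,0,-48,0,0,0,60]]])

```text
clock: 24.0
eef_pos: [0.5538, 0.3884, 0.116]
tool_rot: [0.731, 0.682, 0.003, 0.005]
ft_force: [-0.2, 0.6, 0.6]
grip_width: 0.0599
```

```bash
python3 - <<'E'
from plan import *
C={n:cam(n) for n in['scene','side']}
for n in C:
  camera(n)
  for r in masks_of('peg',n)[:2]:
    m=r['pixels'];pts=np.argwhere(m)[:,::-1];W=onz(C[n],pts,.03);mu=W.mean(0);v=np.linalg.svd(W-mu,full_matrices=False)[2][0];t=(W-mu)@v
    print(n,round(r['conf'],2),r['at'],m.sum(),mu,v,t.min(),t.max(),fit(PEG,[(C[n],m)],[.556,.39,1.5],.006))
p,r=cur();print(p)
for x in rows(p,r,p+[0,0,.1],down(1.48),n=2)+rows(p+[0,0,.1],down(1.48),[.523,-.041,.20],down(1.46)): print(np.array(x))
E
```

```text
scene 0.62 [291.9, 391.9] 3084 [ 0.7215 -0.3442  0.03  ] [0.9992 0.039  0.    ] -0.07768738549752874 0.0745523174415573 (array([0.556, 0.39 , 1.5  ]), np.float64(1.0))
scene 0.57 [414.7, 199.8] 639 [0.5621 0.3933 0.03  ] [ 0.016   0.9999 -0.    ] -0.0877470652314987 0.09184627861597597 (array([0.5625, 0.3993, 1.4854]), np.float64(0.28135593220338984))
side 0.69 [234.9, 172.2] 731 [0.5644 0.392  0.03  ] [ 0.0921  0.9957 -0.    ] -0.08410402406365967 0.09211313116159454 (array([0.5659, 0.3937, 1.4809]), np.float64(0.24716786817713698))
side 0.63 [409.0, 382.7] 10476 [ 0.4662 -0.3943  0.03  ] [-0.7914 -0.6112 -0.    ] -0.16171875924820245 0.1480219008572977 (array([0.556, 0.39 , 1.5  ]), np.float64(1.0))
[0.5567 0.3905 0.1203]
[  0.3   1.  -50.    0.6  -0.2   0.6]
[  0.1   0.5 -50.    0.6  -0.2   0.6]
[-43.3   0.6   2.    0.    0.    0.1]
[-43.3   0.6   2.    0.    0.    0.1]
[-43.3   0.7   2.    0.    0.    0.1]
[-43.3   0.8   2.    0.    0.    0.1]
[-43.3   0.9   2.    0.    0.    0.1]
[-43.3   1.    2.    0.    0.    0.1]
[-43.3   1.1   2.    0.    0.    0.1]
[-43.3   1.2   2.    0.    0.    0.1]
[-43.3   1.2   2.    0.    0.    0.1]
[-43.3   1.3   2.    0.    0.    0.1]
```

jog_arm(deltas=[[[0,1,-45,0.6,-0.2,0.6,84],[-30,0,-40,0.5,-0.2,0.6,84],[-46,1,0,0,0,0,84],[-46,1,0,0,0,0,84],[-46,1,0,0,0,0,84]]])

```text
clock: 24.7
eef_pos: [0.5397, 0.2216, 0.1984]
tool_rot: [0.735, 0.678, -0.009, -0.001]
ft_force: [0.6, -1.4, 0.1]
grip_width: 0.0838
```

jog_arm(deltas=[[[-46,1,0,0,0,0,84],[-46,1,0,0,0,0,84],[-46,1,0,0,0,0,84],[-46,1,0,0,0,0,84],[-46,1,0,0,0,0,84]]])

```text
clock: 25.2
eef_pos: [0.5208, -0.0171, 0.1946]
tool_rot: [0.734, 0.679, -0.014, -0.004]
ft_force: [1.1, 0.0, -0.0]
grip_width: 0.0841
```

```bash
python3 - <<'E'
from plan import *
print(get_obs()['grip_width'])
c=cam('wrist');camera('wrist');
for r in masks_of('brick','wrist')[:3]:
    m=r['pixels'];q=onz(c,[r['at']],.14)[0];print(round(r['conf'],2),r['at'],q)
    if abs(q[0]-.52)<.06:print(fit(BRICK,[(c,m)],[.523,-.041,1.46],.1))
show([.523,-.041,.19],down(1.46))
E
```

```text
0.08414802565873554
0.81 [123.5, 463.0] [ 0.3526 -0.1799  0.14  ]
0.59 [326.5, 282.0] [ 0.5242 -0.0309  0.14  ]
(array([ 0.5231, -0.0406,  1.4857]), np.float64(0.04233180378724233))
[np.float64(-20.0), np.float64(4.4), np.float64(4.7), np.float64(-1.5), np.float64(1.0), np.float64(1.5)]
clock 25.3 at [ 0.5204 -0.0206  0.1945]
```

jog_arm(deltas=[[[-20,4,5,-1.5,1,0.5,84],[0,0,12,0,0,0,84],[0,0,0,0,0,0,84]]])

```text
clock: 25.6
eef_pos: [0.521, -0.0423, 0.1741]
tool_rot: [0.741, 0.672, -0.001, -0.002]
ft_force: [0.5, 0.9, -0.5]
grip_width: 0.084
```

```bash
python3 - <<'E'
from plan import *
show([.523,-.041,.11],down(1.475),n=5)
E
```

```text
[np.float64(0.3), np.float64(0.4), np.float64(12.8), np.float64(-0.0), np.float64(-0.0), np.float64(-0.0)]
[np.float64(0.3), np.float64(0.4), np.float64(12.8), np.float64(-0.0), np.float64(-0.0), np.float64(-0.0)]
[np.float64(0.3), np.float64(0.4), np.float64(12.8), np.float64(-0.0), np.float64(-0.0), np.float64(-0.0)]
[np.float64(0.3), np.float64(0.4), np.float64(12.8), np.float64(-0.0), np.float64(-0.0), np.float64(-0.0)]
[np.float64(0.3), np.float64(0.4), np.float64(12.8), np.float64(-0.0), np.float64(-0.0), np.float64(-0.0)]
clock 25.6 at [ 0.521  -0.0423  0.1741]
```

jog_arm(deltas=[[[0,2,13,0,0,0,84],[0,0,13,0,0,0,84],[0,0,13,0,0,0,84],[0,0,13,0,0,0,84],[0,0,9,0,0,0,84]]])

```text
clock: 26.1
eef_pos: [0.5232, -0.0379, 0.1107]
tool_rot: [0.739, 0.674, -0.001, -0.004]
ft_force: [-0.1, -0.5, -0.0]
grip_width: 0.0838
```

jog_arm(deltas=[[[0,0,2,0,0,0,50],[0,0,0,0,0,0,50],[0,0,0,0,0,0,50],[0,0,0,0,0,0,50]]])

```text
clock: 26.5
eef_pos: [0.5227, -0.0363, 0.1078]
tool_rot: [0.738, 0.675, -0.002, -0.004]
ft_force: [0.3, -0.1, -3.3]
grip_width: 0.0652
```

Gripped at 65 mm. I lift and carry it to the tray.

jog_arm(deltas=[[[0,0,-12,0,0,0,50],[0,0,-30,0,0,0,50],[5,0,-40,0,0,0,50],[30,-4,-20,0,0,0,50],[45,-8,0,0,0,0,50]]])

```text
clock: 27.0
eef_pos: [0.5172, 0.0417, 0.2145]
tool_rot: [0.742, 0.671, -0.004, -0.007]
ft_force: [0.9, 1.2, -4.5]
grip_width: 0.0651
```

```bash
python3 - <<'E'
from plan import *
print(get_obs()['grip_width'],get_obs()['ft_force']);show(*tray(-.052,0,.2,np.pi/2-.08))
E
```

```text
0.06513732027088656 [ 0.8766  1.1672 -4.5447]
[np.float64(38.8), np.float64(-11.8), np.float64(1.9), np.float64(-0.1), np.float64(-0.0), np.float64(-0.1)]
[np.float64(38.9), np.float64(-11.7), np.float64(1.9), np.float64(-0.1), np.float64(-0.0), np.float64(-0.1)]
[np.float64(38.9), np.float64(-11.6), np.float64(1.8), np.float64(-0.1), np.float64(-0.0), np.float64(-0.1)]
[np.float64(38.9), np.float64(-11.6), np.float64(1.8), np.float64(-0.1), np.float64(-0.0), np.float64(-0.1)]
[np.float64(38.9), np.float64(-11.5), np.float64(1.8), np.float64(-0.1), np.float64(-0.0), np.float64(-0.1)]
[np.float64(39.0), np.float64(-11.4), np.float64(1.7), np.float64(-0.1), np.float64(-0.0), np.float64(-0.1)]
[np.float64(39.0), np.float64(-11.3), np.float64(1.7), np.float64(-0.1), np.float64(-0.0), np.float64(-0.1)]
[np.float64(39.0), np.float64(-11.2), np.float64(1.7), np.float64(-0.1), np.float64(-0.0), np.float64(-0.1)]
[np.float64(39.0), np.float64(-11.1), np.float64(1.6), np.float64(-0.1), np.float64(-0.0), np.float64(-0.1)]
clock 27.0 at [0.5172 0.0417 0.2145]
```

jog_arm(deltas=[[[46,-13,0,0,0,0,50],[46,-13,0,0,0,0,50],[46,-13,0,0,0,0,50],[46,-13,0,0,0,0,50],[46,-13,0,0,0,0,50]]])

```text
clock: 27.5
eef_pos: [0.4752, 0.2839, 0.2225]
tool_rot: [0.744, 0.668, -0.001, -0.005]
ft_force: [2.1, -0.7, -3.5]
grip_width: 0.0649
```

jog_arm(deltas=[[[46,-13,0,0,0,0,50],[46,-13,0,0,0,0,50],[25,-7,10,0,0,0,50],[0,0,20,0,0,0,50]]])

```text
clock: 27.9
eef_pos: [0.4513, 0.4167, 0.1986]
tool_rot: [0.741, 0.672, 0.004, -0.007]
ft_force: [-0.9, -0.9, -4.6]
grip_width: 0.0651
```

```bash
python3 - <<'E'
from plan import *
print(get_obs()['grip_width'],get_obs()['ft_force']);show(*tray(-.05,0,.035,np.pi/2-.08))
E
```

```text
0.06514496632988644 [-0.8998 -0.8928 -4.6399]
[np.float64(-4.8), np.float64(-0.2), np.float64(40.8), np.float64(-0.1), np.float64(-0.2), np.float64(-0.3)]
[np.float64(-4.7), np.float64(-0.2), np.float64(40.9), np.float64(-0.1), np.float64(-0.2), np.float64(-0.3)]
[np.float64(-4.5), np.float64(-0.3), np.float64(40.9), np.float64(-0.1), np.float64(-0.2), np.float64(-0.3)]
[np.float64(-4.4), np.float64(-0.4), np.float64(40.9), np.float64(-0.1), np.float64(-0.2), np.float64(-0.3)]
clock 27.9 at [0.4513 0.4167 0.1986]
```

jog_arm(deltas=[[[-6,0,40,0,0,-0.5,50],[-6,0,40,0,0,-0.5,50],[-4,0,35,0,0,0,50],[-2,0,25,0,0,0,50],[0,0,10,0,0,0,50]]])

```text
clock: 28.4
eef_pos: [0.4471, 0.4035, 0.0456]
tool_rot: [0.733, 0.68, 0.004, -0.007]
ft_force: [0.2, 0.5, -3.8]
grip_width: 0.0649
```

jog_arm(deltas=[[[-2,0,10,0,0,0,50],[0,0,8,0,0,0,50],[0,0,4,0,0,0,50],[0,0,3,0,0,0,50]]])

```text
clock: 28.8
eef_pos: [0.4484, 0.4031, 0.0215]
tool_rot: [0.733, 0.68, 0.005, -0.007]
ft_force: [0.4, 0.4, -4.5]
grip_width: 0.0652
```

jog_arm(deltas=[[[0,0,3,0,0,0,50],[0,0,2,0,0,0,50],[0,0,2,0,0,0,50]]])

```text
clock: 29.1
eef_pos: [0.4499, 0.4047, 0.0163]
tool_rot: [0.733, 0.68, 0.008, -0.007]
ft_force: [-0.2, 0.0, -3.8]
grip_width: 0.065
```

jog_arm(deltas=[[[0,0,3,0,0,0,50],[0,0,3,0,0,0,50],[0,0,2,0,0,0,50]]])

```text
clock: 29.4
eef_pos: [0.4505, 0.4059, 0.0128]
tool_rot: [0.733, 0.68, 0.009, -0.007]
ft_force: [-1.8, -3.8, 9.3]
grip_width: 0.0648
```

jog_arm(deltas=[[[0,0,-1,0,0,0,78],[0,0,0,0,0,0,80],[0,0,-12,0,0,0,80],[0,0,-40,0,0,0,80],[0,0,-48,0,0,0,80]]])

```text
clock: 29.9
eef_pos: [0.4475, 0.4012, 0.1123]
tool_rot: [0.733, 0.68, 0.005, -0.008]
ft_force: [0.6, 0.1, 0.4]
grip_width: 0.0802
```

jog_arm(deltas=[[[-20,8,-45,0,0,0,80],[-44,10,-15,0,0,0,80],[-46,10,0,0,0,0,80],[-46,10,0,0,0,0,80],[-46,10,0,0,0,0,80]]])

```text
clock: 30.4
eef_pos: [0.4884, 0.1999, 0.1849]
tool_rot: [0.728, 0.685, 0.02, -0.005]
ft_force: [0.8, 1.2, 0.3]
grip_width: 0.0802
```

jog_arm(deltas=[[[-46,10,0,0,0,0,40],[-46,10,0,0,0,0,40],[-46,10,0,0,0,0,10],[-46,10,0,0,0,0,0],[-30,6,0,0,0,0,0]]])

```text
clock: 30.9
eef_pos: [0.5243, -0.0265, 0.1854]
tool_rot: [0.729, 0.685, 0.025, -0.001]
ft_force: [-0.3, 0.1, -0.4]
grip_width: 0.0067
```

```bash
python3 - <<'E'
from plan import *
print(cur()[0],get_obs()['clock'])
C={n:cam(n) for n in['wrist','scene','side']}
I={n:camera(n)[:,:,::-1].copy() for n in C}
for r in masks_of('pebble0','wrist')[:8]:
    q=onz(C['wrist'],[r['at']],.1)[0];q2=onz(C['wrist'],[r['at']],.023)[0];print('peb',round(r['conf'],2),r['at'],r['pixels'].sum(),q,q2)
    cv2.drawContours(I['wrist'],cv2.findContours(r['pixels'].astype(np.uint8),0,2)[0],-1,(0,255,0),1)
for t in('brick','peg','pan'):
  for n in('scene','side'):
    for r in masks_of(t,n)[:3]:print(t,n,round(r['conf'],2),r['at'],r['pixels'].sum(),onz(C[n],r['at'],.03)[0])
w=I['wrist'];a=I['scene'][140:420,120:480];b=I['side'][110:390,180:540]
cv2.imwrite('pics/v11.png',np.hstack([cv2.resize(w,(440,330)),np.vstack([cv2.resize(a,(360,280)),cv2.resize(b,(360,280))])[:330*1]]) if 0 else np.vstack([cv2.resize(w[:360],(800,450))[:, :], ])[:450])
cv2.imwrite('pics/v12.png',np.vstack([np.pad(w[0:320],((0,0),(80,80),(0,0))),np.pad(np.hstack([a,b]),((0,0),(40,40),(0,0)))]))
E
```

```text
[ 0.5243 -0.0265  0.1854] 30.9
peb 0.7 [453.6, 245.7] 218 [ 0.6228 -0.0296  0.1   ] [ 0.656  -0.0544  0.023 ]
peb 0.69 [341.3, 243.4] 432 [ 0.5441 -0.0224  0.1   ] [ 0.5511 -0.0448  0.023 ]
peb 0.64 [483.3, 148.0] 274 [0.6403 0.036  0.1   ] [0.6794 0.0332 0.023 ]
peb 0.51 [337.3, 168.3] 260 [0.5437 0.0284 0.1   ] [0.5505 0.023  0.023 ]
brick scene 0.73 [386.7, 180.1] 624 [0.4508 0.4035 0.03  ]
brick scene 0.72 [181.9, 268.0] 1729 [ 0.2464 -0.2671  0.03  ]
brick side 0.81 [201.6, 189.3] 828 [0.4464 0.3903 0.03  ]
brick side 0.69 [292.4, 408.3] 3298 [ 0.2395 -0.2821  0.03  ]
peg scene 0.65 [415.4, 198.4] 666 [0.5675 0.3954 0.03  ]
peg scene 0.47 [289.8, 392.6] 3084 [ 0.7204 -0.3401  0.03  ]
peg side 0.97 [234.4, 172.6] 763 [0.5568 0.3889 0.03  ]
peg side 0.26 [388.5, 216.8] 483 [ 0.7748 -0.0206  0.03  ]
pan scene 0.6 [196.4, 345.7] 7409 [ 0.4642 -0.4025  0.03  ]
pan side 0.69 [409.1, 382.9] 10746 [ 0.4656 -0.3952  0.03  ]
```

View pics/v12.png

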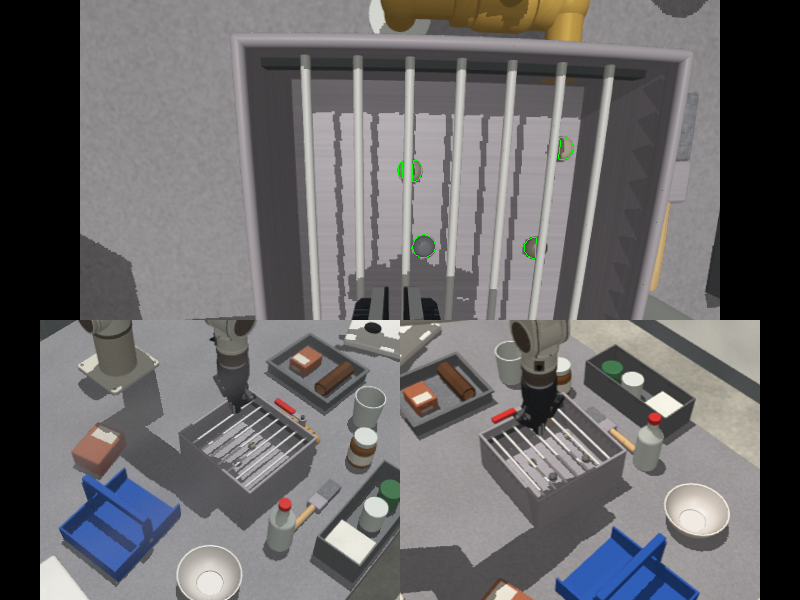

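The final view shows brick and peg in the tray and the pan upright and empty. Pebbles at (410,170), (565,148) and (535,247) are partly hidden under bars. The fourth, at (423,246), measures about 23 px across, which fits the floor (25 px expected) and not bar level (34 px). The lever is along the pipe, so I hand in.

```bash
python3 -c "
from workcell import *
print(job_done(),get_obs()['clock'])"
```

```text
the job is handed in; nothing more can be done
the job is handed in; nothing more can be done
```

I opened the drain valve, tipped the pan over the grate and laid the brick piece and the peg in the finds tray. The empty pan is back on the bench. I handed the job in about 31 s into the 72 s allowed; the system gave no verdict.

My last checks:
- **Valve:** the lever pointed at 175.7°, within about 0.01 rad of the predicted open stop. I did not measure it again after the pour, but the last picture still shows it along the pipe.
- **Brick and peg:** both came to rest flat on the bars. They are now in the tray at about (0.45, 0.40) and (0.56, 0.39). I set them down with a measured 9 N and 14 N, against the limit of 100 N.
- **Pebbles:** all four are visible inside the trough. Three are partly hidden under bars, and the fourth is the size expected at the trough floor, so none appears to be hung up.
- **Pan and robot:** the pan looked empty and upright, and the gripper was level to 0.001 rad when I let go of the pan. At hand-in the gripper was about 85 mm above the grate and touching nothing.
- **Bystanders:** the bottle, brush, jar, beaker and bowl look undisturbed in the last picture. I did not measure their positions again.

**Disagreement:** the peg touched the tray floor about 7 mm higher than I expected from the grasp height. It probably sat lower in the fingers, and it lies normally in the tray.

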